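# Pair the lacquered tea cups with their saucers

### The arm

A 7-joint arm with a two-finger parallel gripper is mounted at the origin on the work surface. World frame = base frame: x ahead of the robot, y to its left, z up, the work surface at z = 0. Lengths are in mm, angles in rad, forces in N, time in s.
With the tool pointing down it reaches from about 400 to 875 mm from the base axis. Payload 4.4 kg.
Tool frame: the origin (TCP) lies midway between the tips of the shut fingers; the grasp point (between the pads) lies 19 mm behind it; x points along the fingers, y is the direction in which the jaws open and shut, and the axes are right-handed (so a half turn about x gives the same grasp; the last joint's range is limited). The gripper opens to 85 mm and grips with 20 to 120 N. Pads are 22 mm wide; open, the fingers measure 114 mm over their backs; the gripper's body (76 mm by 85 mm) begins 54 mm behind the grasp point. The pads swing forward as they close: fully open they stand 13 mm farther back than shut.
Start: joints at [1.2, 0.628, 0.038, 1.517, -0.027, 0.996, -0.02], TCP at [195.094, -620.045, 231.313] pointing down, gripper open.
Joint ranges: [-3.06, 3.06], [-0.37, 2.12], [-1.25, 1.32], [0.18, 2.47], [-1.1, 4.24], [0.23, 1.98], [-2.94, 2.94]. Speed limits (rad/s): [2.57, 2.57, 3.14, 3.14, 3.14, 3.14, 3.14].

### API

Orientations are given as [roll, pitch, yaw] about the fixed x, y, z axes, in that order (R = Rz(yaw) Ry(pitch) Rx(roll)).
In Python, from cell import ctrl gives the robot as it stands.
- The arm moves only by the tool arm_command, never from a script. Its argument "series" is a list of rows, each a list of 7 numbers: the opening, from 0 (shut) to 1 (fully open), then the shift along the world's x, y, z in cm, then the turn, a rotation vector about the world's x, y, z in degrees. In form: [[claw, x, y, z, rx, ry, rz], ...]. A call has 1 to 20 rows; each row shifts and turns the commanded pose from where the row before left it; what a row does not reach is not made up. A row lasts 1/12 s, in which the tool goes at most 41.7 mm and 7.16 degrees, less where a joint would pass 70% of its speed; a pose out of reach is approached as far as the arm can. A call with a gripper value outside its range is refused whole. The fingers move at their own pace and stop on an object; the grip force is fixed at half the most. Time passes only in rows, so rows that do not move let the fingers close. It gives the time, the measured TCP pose, the force and the opening at its end, in the units of the state.
- ctrl.read_state(): the state, without advancing time (a new reading comes with each control period).
- ctrl.get_image(name): name is "side" or "top" or "wrist"; returns the picture (384x512x3 uint8, blue, green, red); there is no depth.
- ctrl.calibration(name): a dict with "fovy" (degrees; the focal length in pixels is half the picture's height over the tangent of half this angle, whatever the lens; pixels are square), "cx", "cy" (the principal point, pixels), "cam_to_world" (4x4, takes a point from camera to world coordinates); the wrist camera has in their place "T_tool_cam" (4x4, takes a point from camera to tool coordinates, whose origin is the TCP and whose axes are the tool frame's). Camera axes: x right, y up, looking along -z (the intrinsics and any distortion apply to the point x, -y, -z); pixel columns grow to the right and rows downward; lengths in mm; the calibration is good to about 2 mm. The wrist camera is an equidistant fisheye: a pixel r from the principal point sees the ray r / f radians off the axis. A picture is of the moment at which its call begins: read the wrist's pose just before it. calibration takes no time and is no camera call.
- ctrl.finish_job(): hands the job in, once; it reports no verdict.
Trained networks look in the newest picture that a camera, given by its name, has taken for a name from the list of things; names that differ only in an ending like _2 or _b are one class to them, and where a whole thing is asked for, a point or a joint stands for the part that bears it (a point fixed in the world has none). Each returns a list of dicts, best first, with "conf" (0 to 1); they miss things now and then, are a little off and sometimes report something else, mostly with a low value. They report only what shows in the picture. A call takes as long as a camera call. They do not tell look-alikes from the thing itself.
- ctrl.spot_in(label, camera): "centre" ([x, y, z] in mm, in world coordinates, good to about 4 mm: the middle of the surface that is visible of it).
The state is a dict: "clock": time; "qpos": joint angles; "qd": joint speeds; "tau": joint torques, N m; "eef_pos": TCP position; "tool_rot": TCP orientation; "force": force on the tool from outside, world axes, zero at the start; "torque": the same for the moment, N m; "width": finger opening in mm.
Only numpy, scipy, OpenCV 4.12 (cv2) and the standard library are available. Lean on these libraries where they do the work, as an engineer would, in place of code of your own. Each camera call takes 0.05 s, during which the arm holds its last target.

### The job

The lacquered tea cups have cured: one after another, take the four of them from the drying board and stand each upright in the middle of the saucer of its own colour. Keep them upright, set them down rather than drop them, and leave the saucers and the two bare wooden cups where they are.

Things in the scene. Friction and masses are not known exactly. Their poses are not given: they have to be found in the camera images.
- cup_red: cinnabar red lacquered tea cup with a gold rim, hollow, no handle, 52 mm high; foot 39 mm across, the wall widens to 52 mm at 13 mm height, then nearly straight to 54 mm outside at the rim; wall 3.5 mm, about 70 g. Origin: centre of the underside, z up. At the start upright in one of six places (105 x 120 mm apart) on a fixed pale plywood board 12 mm thick: origin at height 12 mm
- cup_green: leaf green lacquered tea cup with a gold rim, hollow, no handle, 52 mm high; foot 39 mm across, the wall widens to 52 mm at 13 mm height, then nearly straight to 54 mm outside at the rim; wall 3.5 mm, about 70 g. Origin: centre of the underside, z up. At the start upright in one of six places (105 x 120 mm apart) on a fixed pale plywood board 12 mm thick: origin at height 12 mm
- cup_black: black lacquered tea cup with a gold rim, hollow, no handle, 52 mm high; foot 39 mm across, the wall widens to 52 mm at 13 mm height, then nearly straight to 54 mm outside at the rim; wall 3.5 mm, about 70 g. Origin: centre of the underside, z up. At the start upright in one of six places (105 x 120 mm apart) on a fixed pale plywood board 12 mm thick: origin at height 12 mm
- cup_white: eggshell white lacquered tea cup with a gold rim, hollow, no handle, 52 mm high; foot 39 mm across, the wall widens to 52 mm at 13 mm height, then nearly straight to 54 mm outside at the rim; wall 3.5 mm, about 70 g. Origin: centre of the underside, z up. At the start upright in one of six places (105 x 120 mm apart) on a fixed pale plywood board 12 mm thick: origin at height 12 mm
- saucer_red: cinnabar red lacquered saucer, loose, 96 mm across, 150 g; rim 12 mm high, flat floor about 72 mm across and 6 mm above the underside, a gold circle 45 mm across in its middle. Origin: centre of the underside, z up. Lies flat on a fixed grey felt 3 mm thick (origin at height 3 mm; a cup in it has its origin at 9 mm). Felt and board lie side by side, either way round
- saucer_green: leaf green lacquered saucer, loose, 96 mm across, 150 g; rim 12 mm high, flat floor about 72 mm across and 6 mm above the underside, a gold circle 45 mm across in its middle. Origin: centre of the underside, z up. Lies flat on a fixed grey felt 3 mm thick (origin at height 3 mm; a cup in it has its origin at 9 mm). Felt and board lie side by side, either way round
- saucer_black: black lacquered saucer, loose, 96 mm across, 150 g; rim 12 mm high, flat floor about 72 mm across and 6 mm above the underside, a gold circle 45 mm across in its middle. Origin: centre of the underside, z up. Lies flat on a fixed grey felt 3 mm thick (origin at height 3 mm; a cup in it has its origin at 9 mm). Felt and board lie side by side, either way round
- saucer_white: eggshell white lacquered saucer, loose, 96 mm across, 150 g; rim 12 mm high, flat floor about 72 mm across and 6 mm above the underside, a gold circle 45 mm across in its middle. Origin: centre of the underside, z up. Lies flat on a fixed grey felt 3 mm thick (origin at height 3 mm; a cup in it has its origin at 9 mm). Felt and board lie side by side, either way round
- blank_0: bare mid-brown wooden cup, not yet lacquered, matt, no gold rim; same shape and size as the lacquered cups, standing among them on the board. Origin: centre of the underside, z up. To be left alone
- blank_1: bare mid-brown wooden cup, not yet lacquered, matt, no gold rim; same shape and size as the lacquered cups, standing among them on the board. Origin: centre of the underside, z up. To be left alone
Mind the look-alikes: they are no part of the job. What is meant by the saucer_white is not blue or pink, and is the larger of those in its own colour.

How it is judged (in metres and radians):
At the end, for the whole second after the job is handed in: Each lacquered cup stands on the floor of the saucer of its own colour, upright (within 0.1 rad), its centre within 12 mm of the saucer's centre, at rest and released; no saucer has moved more than 20 mm and no bare wooden cup more than 15 mm from its starting place, and both stand upright (horizontal distance between cup_red and saucer_red below 0.012 m and z of cup_red in the frame of saucer_red between 0.003 and 0.009 m and angle between each of cup_red, saucer_red, cup_green, saucer_green, cup_black, saucer_black, cup_white, saucer_white, blank_0, blank_1's own z axis and vertical below 0.1 rad and linear speed of each of cup_red, saucer_red, cup_green, saucer_green, cup_black, saucer_black, cup_white, saucer_white below 0.02 m/s and angular speed of each of cup_red, cup_green, cup_black, cup_white below 0.2 rad/s and distance of each of saucer_red, saucer_green, saucer_black, saucer_white from where it was at the start of the episode below 0.02 m and contact force between the fingers and cup_red below 0.1 N and horizontal distance between cup_green and saucer_green below 0.012 m and z of cup_green in the frame of saucer_green between 0.003 and 0.009 m and contact force between the fingers and cup_green below 0.1 N and horizontal distance between cup_black and saucer_black below 0.012 m and z of cup_black in the frame of saucer_black between 0.003 and 0.009 m and contact force between the fingers and cup_black below 0.1 N and horizontal distance between cup_white and saucer_white below 0.012 m and z of cup_white in the frame of saucer_white between 0.003 and 0.009 m and contact force between the fingers and cup_white below 0.1 N and distance of each of blank_0, blank_1 from where it was at the start of the episode below 0.015 m); the robot touches nothing.
It fails at once if a bare wooden cup is moved more than 15 mm (distance of any of blank_0, blank_1 from where it was at the start of the episode above 0.015 m).
It fails at once if a saucer is shifted or lifted more than 20 mm (distance of any of saucer_red, saucer_green, saucer_black, saucer_white from where it was at the start of the episode above 0.02 m).
It fails at once if a lacquered cup is tipped more than 40 degrees (angle between any of cup_red, cup_green, cup_black, cup_white's own z axis and vertical above 0.7 rad).
It fails at once if a lacquered cup is dropped or thrown (faster than 0.4 m/s with no finger on it, a fall of some 8 mm) ((linear speed of cup_red above 0.4 m/s and contact force between the fingers and cup_red below 0.1 N) or (linear speed of cup_green above 0.4 m/s and contact force between the fingers and cup_green below 0.1 N) or (linear speed of cup_black above 0.4 m/s and contact force between the fingers and cup_black below 0.1 N) or (linear speed of cup_white above 0.4 m/s and contact force between the fingers and cup_white below 0.1 N)).
It also fails if it takes over 115 s, if anything falls off the work surface, if the arm or the gripper's body presses on something with over 40 N, if the wrist force passes 120 N, or if a joint passes its speed limit or range.

## Working session

There is one attempt and no reset: what is moved stays moved. The work goes in short steps, Python scripts to look and compute and a tool call to move; the robot and the scene stay as the last step left them, time stands still between calls to the robot, and variables do not carry over. Pictures are saved under pics/ and viewed, and the job is handed in when it is done.

Besides the shell and the picture viewer there is one more tool, called after "Emit:" as name([rows], argument=value, ...), one row to a line, values as JSON. arm_command: Moves the arm, as the interface text tells. Its arguments: {"type":"object","properties":{"series":{"type":"array"}},"required":["series"]}

```bash
mkdir -p pics; ls; python3 - <<'E'
from cell import ctrl
import cv2
print(ctrl.read_state())
for n in ["side","top","wrist"]:
    cv2.imwrite(f"pics/{n}0.png",ctrl.get_image(n)); print(n,ctrl.calibration(n))
E
```

```text
pics
{'clock': 0.0, 'qpos': array([ 1.20021508,  0.6293558 ,  0.03841514,  1.51839966, -0.02701705,
        0.99632651, -0.02002536]), 'qd': array([ 0.00062503, -0.00055492, -0.00095739, -0.00104954, -0.00084475,
        0.00091491, -0.00116527]), 'tau': array([-1.75264654e-05, -5.63405049e+01,  1.22589905e+00, -1.93450177e+01,
        1.08914659e-02,  1.02969847e-02,  1.17548834e-05]), 'eef_pos': array([ 194.90487229, -619.40442166,  230.37222788]), 'tool_rot': array([-1.57208598,  1.5688239 ,  1.87427426]), 'force': array([0.86439997, 0.07718851, 0.26240752]), 'torque': array([-0.03547717,  0.00375726,  0.01720749]), 'width': 85.46935309084515}
side {'fovy': 55.597387246044455, 'cx': 254.16226414323265, 'cy': 187.9629434692141, 'cam_to_world': array([[-7.34970220e-01,  5.15157921e-01, -4.40943412e-01,
         1.53563079e+02],
       [-6.77950435e-01, -5.44611852e-01,  4.93741975e-01,
         5.21148050e+02],
       [ 1.42120806e-02,  6.61823426e-01,  7.49525029e-01,
         6.95404823e+02],
       [ 0.00000000e+00,  0.00000000e+00,  0.00000000e+00,
         1.00000000e+00]])}
to
[... 180 characters left out ...]
,
       [-9.99721879e-01, -1.60284038e-02, -1.72989675e-02,
         8.85184528e+01],
       [-1.99793104e-02,  1.85912876e-01,  9.82363084e-01,
         1.10294296e+03],
       [ 0.00000000e+00,  0.00000000e+00,  0.00000000e+00,
         1.00000000e+00]])}
wrist {'fovy': 65.70646984690485, 'cx': 253.58184023077257, 'cy': 191.79976057534702, 'T_tool_cam': array([[ 6.06590736e-04,  3.18497875e-01, -9.47923381e-01,
        -1.42990911e+02],
       [ 9.99999801e-01, -2.88311188e-05,  6.30228114e-04,
         1.46952388e-01],
       [ 1.73396623e-04, -9.47923574e-01, -3.18497829e-01,
        -8.29126359e+01],
       [ 0.00000000e+00,  0.00000000e+00,  0.00000000e+00,
         1.00000000e+00]])}
```

View pics/top0.png

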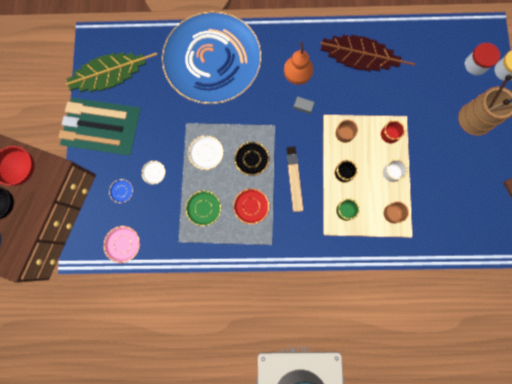

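View pics/side0.png

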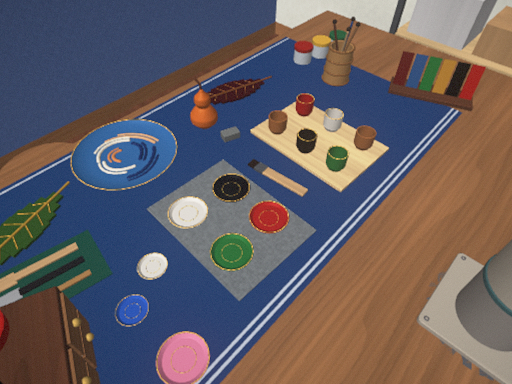

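```bash
python3 - <<'E'
from cell import ctrl
for cam in ["top","side"]:
  for l in "red green black white".split():
    for k in ["cup_","saucer_"]:
      print(cam,k+l,[(d['centre'].round(0).tolist() if hasattr(d['centre'],'round') else [round(v) for v in d['centre']],round(d['conf'],2)) for d in ctrl.spot_in(k+l,cam)])
  print(cam,'blank',[([round(float(v)) for v in d['centre']],round(d['conf'],2)) for d in ctrl.spot_in("blank_0",cam)])
print(ctrl.read_state()['clock'])
E
```

```text
top cup_red [([660, -265, 40], 0.85)]
top saucer_red [([466, 114, 12], 0.97)]
top cup_green [([453, -135, 33], 0.97), ([619, 234, 11], 0.64)]
top saucer_green [([470, 242, 11], 0.87)]
top cup_black [([556, -134, 37], 0.86), ([452, -129, 35], 0.36)]
top saucer_black [([598, 110, 10], 0.84)]
top cup_white [([554, -256, 39], 0.66)]
top saucer_white [([516, 460, 6], 0.97), ([566, 382, 4], 0.95), ([373, 453, 6], 0.79), ([616, 234, 14], 0.66)]
top blank [([446, -255, 38], 0.86), ([660, -140, 36], 0.7)]
side cup_red [([652, -246, 47], 0.56)]
side saucer_red [([467, 116, 10], 0.76)]
side cup_green [([448, -119, 48], 0.86)]
side saucer_green [([463, 236, 9], 0.65), ([448, -119, 46], 0.37)]
side cup_black [([543, -126, 48], 0.65)]
side saucer_black [([595, 111, 9], 0.69)]
side cup_white [([451, -120, 48], 0.58), ([547, -247, 50], 0.55)]
side saucer_white [([618, 235, 8], 0.95), ([516, 462, 5], 0.85), ([566, 377, 3], 0.82)]
side blank [([656, -134, 47], 0.57), ([449, -118, 47], 0.53)]
1.05
```

The board with cups is on the right (cups at rows 130–212, columns 345–396). The felt with the saucers is at columns 180–275, and the look-alike white saucer, the blue and the pink one lie outside it. The true white saucer is therefore near (618, 235). I'll refine the positions next.

```bash
cat > h.py <<'E'
import numpy as np, cv2
from cell import ctrl
def cam(n):
    c=ctrl.calibration(n); f=192/np.tan(np.radians(c['fovy']/2)); return c,f
def back(n,u,v,z):
    c,f=cam(n); T=np.array(c['cam_to_world']); d=T[:3,:3]@np.array([(u-c['cx'])/f,-(v-c['cy'])/f,-1]); o=T[:3,3]
    return o+d*(z-o[2])/d[2]
def proj(n,P):
    c,f=cam(n); T=np.array(c['cam_to_world']); P=np.atleast_2d(P); p=(P-T[:3,3])@T[:3,:3]
    return np.c_[c['cx']+f*p[:,0]/-p[:,2], c['cy']-f*p[:,1]/-p[:,2]]
def circ(x,y,z,r,n=90):
    a=np.linspace(0,2*np.pi,n); return np.c_[x+r*np.cos(a),y+r*np.sin(a),0*a+z]
E
python3 - <<'E'
from h import *
from scipy.optimize import minimize
im=cv2.imread('pics/top0.png'); ims=cv2.imread('pics/side0.png')
cups=dict(red=(660,-258),green=(450,-128),black=(552,-131),white=(551,-253),bl0=(446,-252),bl1=(660,-137))
sau=dict(red=(466,115),green=(467,239),black=(597,110),white=(617,235))
def grad(im):
    g=0
    for ch in cv2.split(im):
        ch=cv2.GaussianBlur(ch.astype(np.float32),(0,0),0.8); g=g+np.hypot(cv2.Sobel(ch,5,1,0),cv2.Sobel(ch,5,0,1))
    return g
G={'top':grad(im),'side':grad(ims)}
def samp(n,x,y,z,r):
    p=proj(n,circ(x,y,z,r)).astype(np.float32); return cv2.remap(G[n],p[None,:,0],p[None,:,1],1).mean()
out={}
for kind,d,circs in [('cup',cups,[(64,27),(64,23.5)]),('sau',sau,[(15,48)])]:
    for k,(x0,y0) in d.items():
        for n in ['top','side']:
            best=max((sum(samp(n,x0+a,y0+b,z,r) for z,r in circs),x0+a,y0+b) for a in range(-14,15) for b in range(-14,15))
            print(kind,k,n,best); out[kind,k,n]=best[1:]
o=cv2.resize(im,None,fx=2,fy=2,interpolation=cv2.INTER_CUBIC)
o=cv2.resize(im[100:260,170:430],None,fx=3,fy=3,interpolation=cv2.INTER_CUBIC)
for (kind,k,n),(x,y) in out.items():
    if n=='top':
        for z,r in ([(64,27)] if kind=='cup' else [(15,48)]):
            p=(proj(n,circ(x,y,z,r))-[170,100]+.5)*3-.5
            cv2.polylines(o,[p.astype(int)],True,(255,255,0),1)
cv2.imwrite('pics/fit.png',o)
o=cv2.resize(ims[80:310,140:410],None,fx=2.5,fy=2.5,interpolation=cv2.INTER_CUBIC)
for (kind,k,n),(x,y) in out.items():
    if n=='side':
        for z,r in ([(64,27)] if kind=='cup' else [(15,48)]):
            p=(proj(n,circ(x,y,z,r))-[140,80]+.5)*2.5-.5
            cv2.polylines(o,[p.astype(int)],True,(255,255,0),1)
cv2.imwrite('pics/fits.png',o)
E
```

```text
cup red top (np.float32(1463.0153), 653, -257)Traceback (most recent call last):
  File "<stdin>", line 18, in <module>
  File "<stdin>", line 18, in <genexpr>
  File "<stdin>", line 18, in <genexpr>
  File "<stdin>", line 13, in samp
  File "h.py", line 9, in proj
    c,f=cam(n); T=np.array(c['cam_to_world']); P=np.atleast_2d(P); p=(P-T[:3,3])@T[:3,:3]
        ~~~^^^
  File "h.py", line 4, in cam
    c=ctrl.calibration(n); f=192/np.tan(np.radians(c['fovy']/2)); return c,f
ValueError: time passes only in moves, steps and waits
```

Too many calibration calls, so I'll cache them.

```bash
cat > h.py <<'E'
import numpy as np, cv2, functools
from cell import ctrl
@functools.lru_cache(None)
def cam(n):
    c=ctrl.calibration(n); f=192/np.tan(np.radians(c['fovy']/2)); return c,f
def back(n,u,v,z):
    c,f=cam(n); T=np.array(c['cam_to_world']); d=T[:3,:3]@np.array([(u-c['cx'])/f,-(v-c['cy'])/f,-1]); o=T[:3,3]
    return o+d*(z-o[2])/d[2]
def proj(n,P):
    c,f=cam(n); T=np.array(c['cam_to_world']); P=np.atleast_2d(P); p=(P-T[:3,3])@T[:3,:3]
    return np.c_[c['cx']+f*p[:,0]/-p[:,2], c['cy']-f*p[:,1]/-p[:,2]]
def circ(x,y,z,r,n=90):
    a=np.linspace(0,2*np.pi,n); return np.c_[x+r*np.cos(a),y+r*np.sin(a),0*a+z]
def grad(im):
    g=0
    for ch in cv2.split(im):
        ch=cv2.GaussianBlur(ch.astype(np.float32),(0,0),0.8); g=g+np.hypot(cv2.Sobel(ch,5,1,0),cv2.Sobel(ch,5,0,1))
    return g
def fit(G,n,x0,y0,circs,R=14):
    def samp(x,y,z,r):
        p=proj(n,circ(x,y,z,r)).astype(np.float32); return float(cv2.remap(G,p[None,:,0],p[None,:,1],1).mean())
    return max((sum(samp(x0+a,y0+b,z,r) for z,r in circs),x0+a,y0+b) for a in range(-R,R+1) for b in range(-R,R+1))
E
cat > a.py <<'E'
from h import *
im=cv2.imread('pics/top0.png'); ims=cv2.imread('pics/side0.png')
cups=dict(red=(660,-258),green=(450,-128),black=(552,-131),white=(551,-253),bl0=(446,-252),bl1=(660,-137))
sau=dict(red=(466,115),green=(467,239),black=(597,110),white=(617,235))
G={'top':grad(im),'side':grad(ims)}
out={}
for kind,d,circs in [('cup',cups,[(64,27),(64,23.5)]),('sau',sau,[(15,48)])]:
    for k,(x0,y0) in d.items():
        for n in ['top','side']:
            best=fit(G[n],n,x0,y0,circs)
            print(kind,k,n,best); out[kind,k,n]=best[1:]
for n,I,u0,v0,w,h,s,fn in [('top',im,170,100,260,160,3,'fit'),('side',ims,140,80,270,230,2.5,'fits')]:
    o=cv2.resize(I[v0:v0+h,u0:u0+w],None,fx=s,fy=s,interpolation=cv2.INTER_CUBIC)
    for (kind,k,m),(x,y) in out.items():
        if m==n:
            p=(proj(n,circ(x,y,*((64,27) if kind=='cup' else (15,48))))-[u0,v0]+.5)*s-.5
            cv2.polylines(o,[p.astype(int)],True,(255,255,0),1)
    cv2.imwrite(f'pics/{fn}.png',o)
E
python3 a.py
```

```text
cup red top (1463.0152587890625, 653, -257)
cup red side (817.7794494628906, 657, -264)
cup green top (1497.0895385742188, 450, -128)
cup green side (1342.6992797851562, 453, -130)
cup black top (1822.9602661132812, 549, -129)
cup black side (1518.0330810546875, 551, -131)
cup white top (781.6858215332031, 549, -264)
cup white side (999.0325622558594, 552, -261)
cup bl0 top (1246.0848999023438, 443, -251)
cup bl0 side (614.6212768554688, 446, -254)
cup bl1 top (1292.4581909179688, 658, -139)
cup bl1 side (764.4045104980469, 662, -141)
sau red top (443.0939636230469, 469, 113)
sau red side (442.30743408203125, 470, 114)
sau green top (330.09722900390625, 467, 234)
sau green side (306.66741943359375, 468, 236)
sau black top (502.3067626953125, 598, 104)
sau black side (445.6297607421875, 595, 112)
sau white top (530.8867797851562, 617, 234)
sau white side (549.7109985351562, 618, 236)
```

View pics/fit.png

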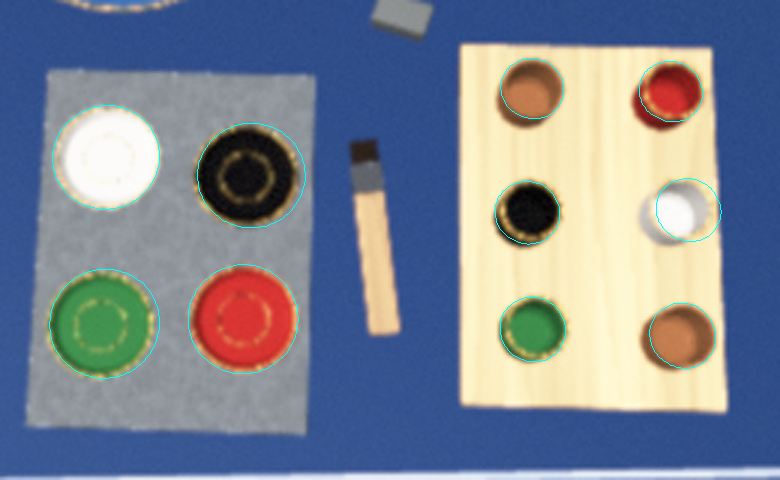

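View pics/fits.png

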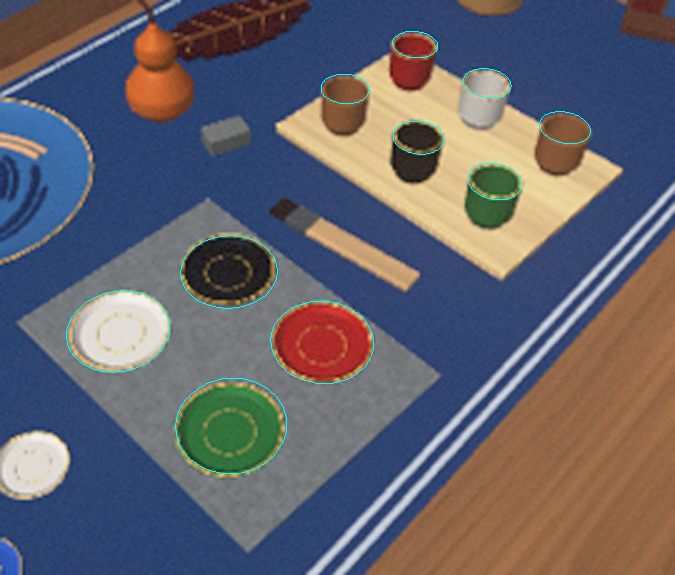

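The fits agree between the two cameras except for the top fit of the white cup and black saucer, where the side fit looks right. Next I'll work out the tool orientation.

```bash
python3 - <<'E'
from cell import ctrl
from scipy.spatial.transform import Rotation as R
import numpy as np
s=ctrl.read_state()
M=R.from_euler('xyz',s['tool_rot']).as_matrix(); print(M.round(3)); print(np.degrees(np.arctan2(M[1,1],M[0,1])))
T=np.array(ctrl.calibration('wrist')['T_tool_cam']); print((M@T[:3,3]).round(1), (M@-T[:3,2]).round(2))
E
```

```text
[[ 0.     0.3   -0.954]
 [-0.    -0.954 -0.3  ]
 [-1.     0.    -0.   ]]
-72.53659433309477
[ 79.1  24.7 143. ] [-0.3  -0.09 -0.95]
```

Emit:
arm_command([
  [1, 2.3, 1.8, 0, 0, 0, -0.875],
  [1, 2.3, 1.8, 0, 0, 0, -0.875],
  [1, 2.3, 1.8, 0, 0, 0, -0.875],
  [1, 2.3, 1.8, 0, 0, 0, -0.875],
  [1, 2.3, 1.8, 0, 0, 0, -0.875],
  [1, 2.3, 1.8, 0, 0, 0, -0.875],
  [1, 2.3, 1.8, 0, 0, 0, -0.875],
  [1, 2.3, 1.8, 0, 0, 0, -0.875],
  [1, 2.3, 1.8, 0, 0, 0, -0.875],
  [1, 2.3, 1.8, 0, 0, 0, -0.875],
  [1, 2.3, 1.8, 0, 0, 0, -0.875],
  [1, 2.3, 1.8, 0, 0, 0, -0.875],
  [1, 2.3, 1.8, 0, 0, 0, -0.875],
  [1, 2.3, 1.8, 0, 0, 0, -0.875],
  [1, 2.3, 1.8, 0, 0, 0, -0.875],
  [1, 2.3, 1.8, 0, 0, 0, -0.875],
  [1, 2.3, 1.8, 0, 0, 0, -0.875],
  [1, 2.3, 1.8, 0, 0, 0, -0.875],
  [1, 2.3, 1.8, 0, 0, 0, -0.875],
  [1, 0, 0, 0, 0, 0, -0.875],
])

```text
clock: 2.72
eef_pos: [637.9, -270.4, 230.8]
tool_rot: [-2.299, 1.564, 0.85]
force: [1.1, 0.9, -0.3]
width: 85.4
```

```bash
cat >> h.py <<'E'
from scipy.spatial.transform import Rotation as Rr
def tool():
    s=ctrl.read_state(); M=Rr.from_euler('xyz',s['tool_rot']).as_matrix(); return s,M,np.array(s['eef_pos'])
def wproj(P,M,t):
    c,f=cam('wrist'); T=np.array(c['T_tool_cam']); W=np.eye(4); W[:3,:3]=M; W[:3,3]=t; W=W@T
    p=(np.atleast_2d(P)-W[:3,3])@W[:3,:3]; q=np.c_[p[:,0],-p[:,1]]; d=-p[:,2]
    r=np.hypot(*q.T); th=np.arctan2(r,d); return np.c_[c['cx'],c['cy']]+f*(th/np.maximum(r,1e-9))[:,None]*q
def wfit(G,M,t,x0,y0,circs,R=14):
    def samp(x,y,z,r):
        p=wproj(circ(x,y,z,r),M,t).astype(np.float32); return float(cv2.remap(G,p[None,:,0],p[None,:,1],1).mean())
    return max((sum(samp(x0+a,y0+b,z,r) for z,r in circs),x0+a,y0+b) for a in range(-R,R+1) for b in range(-R,R+1))
def wlook(name,items,R=14):
    s,M,t=tool(); im=ctrl.get_image('wrist'); G=grad(im); o=cv2.resize(im,None,fx=1.5,fy=1.5)
    print('t',round(s['clock'],2),'pos',t.round(1),'jaw',np.degrees(np.arctan2(M[1,1],M[0,1])).round(2),'down',M[:,0].round(3),'w',round(s['width'],1),'F',np.round(s['force'],1),'q',np.round(s['qpos'],2))
    for k,(x,y),cs in items:
        b=wfit(G,M,t,x,y,cs,R); print(k,b)
        for z,r in cs:
            cv2.polylines(o,[((wproj(circ(b[1],b[2],z,r),M,t)+.5)*1.5-.5).astype(int)],True,(255,255,0),1)
    cv2.imwrite(f'pics/{name}.png',o)
C=[(64,27),(64,23.5)]
S=[(15,48),(9,22.5)]
E
python3 - <<'E'
from h import *
wlook('w1',[('red',(655,-260),C),('white',(550,-260),C),('bl1',(660,-140),C)])
print(ctrl.read_state()['eef_pos'])
E
```

```text
t 2.72 pos [ 637.9 -270.4  230.8] jaw -89.56 down [ 0.004  0.005 -1.   ] w 85.4 F [ 1.1  0.9 -0.3] q [ 0.3   0.7   0.12  1.39 -0.09  1.06 -1.13]
red (1491.8602905273438, 657, -258)
white (879.1720581054688, 551, -256)
bl1 (1222.7564086914062, 659, -137)
[ 635.17877227 -273.43757008  230.70364797]
```

View pics/w1.png

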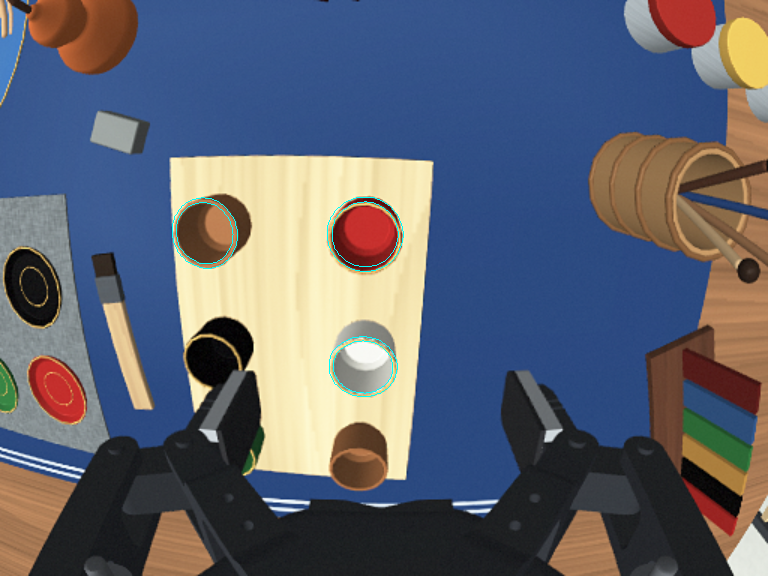

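Emit:
arm_command([
  [1, 0.6, 0.5, 0, 0, 0, 0],
  [1, 0.6, 0.5, 0, 0, 0, -0.4],
  [1, 0.6, 0.5, 0, 0, 0, 0],
  [1, 0.7, 0.4, 0, 0, 0, 0],
  [1, 0, 0, -1.5, 0, 0, 0],
  [1, 0, 0, -1.5, 0, 0, 0],
  [1, 0, 0, -1.5, 0, 0, 0],
  [1, 0, 0, -1.5, 0, 0, 0],
  [1, 0, 0, -1.5, 0, 0, 0],
  [1, 0, 0, -1.5, 0, 0, 0],
  [1, 0, 0, -1.5, 0, 0, 0],
  [1, 0, 0, 0, 0, 0, 0],
  [1, 0, 0, 0, 0, 0, 0],
  [1, 0, 0, 0, 0, 0, 0],
  [1, 0, 0, 0, 0, 0, 0],
])

```text
clock: 4.02
eef_pos: [658.0, -259.5, 127.7]
tool_rot: [2.782, 1.568, -0.368]
force: [-0.1, -0.7, 0.1]
width: 85.5
```

```bash
python3 - <<'E'
from h import *
wlook('w2',[('red',(657,-258),C),('bl1',(660,-140),C)])
E
```

```text
t 4.02 pos [ 658.  -259.5  127.7] jaw -90.44 down [ 0.002 -0.001 -1.   ] w 85.5 F [-0.1 -0.7  0.1] q [ 0.28  0.82  0.11  1.43 -0.11  0.89 -1.16]
red (1333.110595703125, 654, -257)
bl1 (1111.3770751953125, 659, -137)
```

View pics/w2.png

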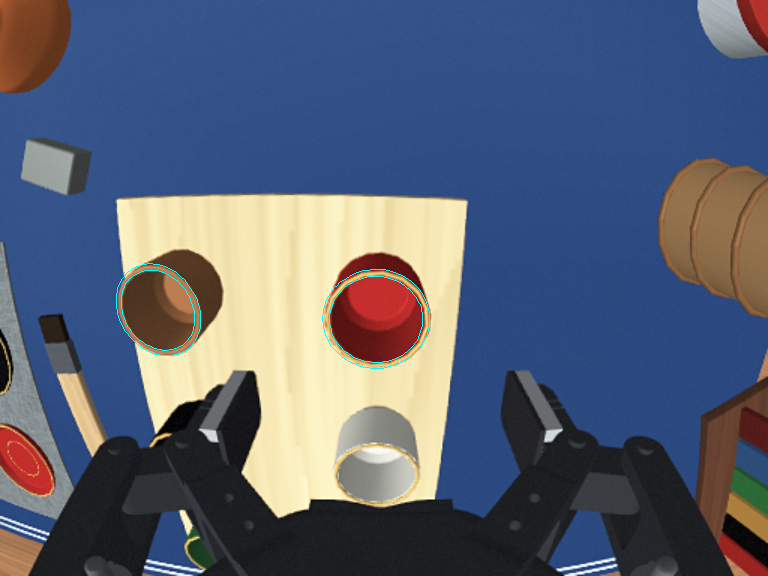

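Emit:
arm_command([
  [1, -0.2, 0.2, 0, 0, 0, 0.4],
  [1, 0, 0, -1.2, 0, 0, 0],
  [1, 0, 0, -1.2, 0, 0, 0],
  [1, 0, 0, -1.2, 0, 0, 0],
  [1, 0, 0, -1.2, 0, 0, 0],
  [1, 0, 0, -1.2, 0, 0, 0],
  [1, 0, 0, -1.2, 0, 0, 0],
  [1, 0, 0, -1.2, 0, 0, 0],
  [1, 0, 0, -1.0, 0, 0, 0],
  [1, 0, 0, -0.5, 0, 0, 0],
  [1, 0, 0, 0, 0, 0, 0],
  [1, 0, 0, 0, 0, 0, 0],
  [1, 0, 0, 0, 0, 0, 0],
])

```text
clock: 5.15
eef_pos: [655.7, -257.3, 28.0]
tool_rot: [2.771, 1.569, -0.371]
force: [0.2, -0.4, 0.0]
width: 85.3
```

```bash
python3 - <<'E'
from h import *
wlook('w3',[('red',(655,-257),C)])
E
```

```text
t 5.15 pos [ 655.7 -257.3   28. ] jaw -90.04 down [ 0.001 -0.001 -1.   ] w 85.3 F [ 0.2 -0.4  0. ] q [ 0.28  0.94  0.09  1.48 -0.12  0.72 -1.15]
red (1110.7831420898438, 653, -257)
```

View pics/w3.png

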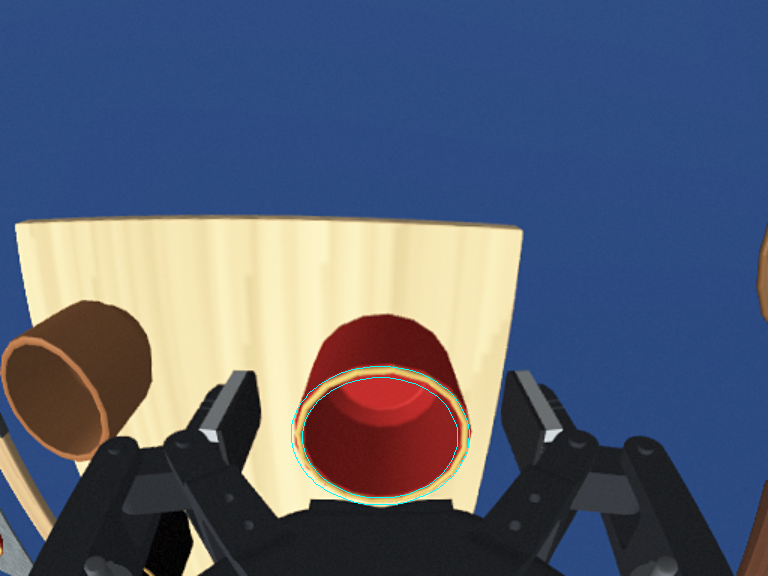

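Emit:
arm_command([
  [1, -0.1, 0, 0.1, 0, 0, 0],
  [0.6, 0, 0, 0, 0, 0, 0],
  [0.3, 0, 0, 0, 0, 0, 0],
  [0, 0, 0, 0, 0, 0, 0],
  [0, 0, 0, 0, 0, 0, 0],
  [0, 0, 0, 0, 0, 0, 0],
  [0, 0, 0, 0, 0, 0, 0],
  [0, 0, 0, 0, 0, 0, 0],
  [0, 0, 0, 0, 0, 0, 0],
])

```text
clock: 5.95
eef_pos: [654.5, -257.4, 29.0]
tool_rot: [2.646, 1.57, -0.497]
force: [-0.3, -0.5, 5.6]
width: 51.9
```

Emit:
arm_command([
  [0, 0, 0, 0.3, 0, 0, 0],
  [0, 0, 0, 0.8, 0, 0, 0],
  [0, 0, 0, 1.5, 0, 0, 0],
  [0, 0, 0, 2, 0, 0, 0],
  [0, 0, 0, 2, 0, 0, 0],
  [0, 0, 0, 2, 0, 0, 0],
  [0, 0, 0, 2, 0, 0, 0],
  [0, 0, 0, 1.4, 0, 0, 0],
  [0, 0, 0, 0, 0, 0, 0],
  [0, 0, 0, 0, 0, 0, 0],
])

```text
clock: 6.78
eef_pos: [654.7, -257.2, 149.8]
tool_rot: [2.846, 1.568, -0.296]
force: [-0.1, -0.2, -1.1]
width: 51.4
```

```bash
python3 - <<'E'
from h import *
wlook('w4',[('red',(655,-257),[(64+119,27),(64+119,23.5)])])
E
```

```text
t 6.78 pos [ 654.7 -257.2  149.8] jaw -90.03 down [ 0.002 -0.001 -1.   ] w 51.4 F [-0.1 -0.2 -1.1] q [ 0.27  0.79  0.11  1.43 -0.1   0.92 -1.16]
red (1140.2074279785156, 653, -257)
```

View pics/w4.png

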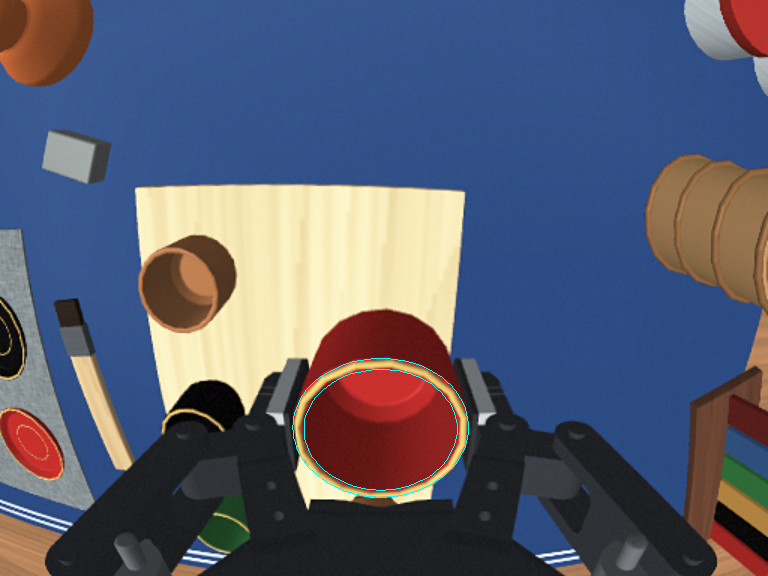

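Emit:
arm_command([
  [0, -0.4, 0.8, 0, 0, 0, 0],
  [0, -0.8, 1.6, 0, 0, 0, 0],
  [0, -1.2, 2.4, 0, 0, 0, 0],
  [0, -1.2, 2.4, 0, 0, 0, 0],
  [0, -1.2, 2.4, 0, 0, 0, 0],
  [0, -1.2, 2.4, 0, 0, 0, 0],
  [0, -1.2, 2.4, 0, 0, 0, 0],
  [0, -1.2, 2.4, 0, 0, 0, 0],
  [0, -1.2, 2.4, 0, 0, 0, 0],
  [0, -1.2, 2.4, 0, 0, 0, 0],
  [0, -1.2, 2.4, 0, 0, 0, 0],
  [0, -1.2, 2.4, 0, 0, 0, 0],
  [0, -1.2, 2.4, 0, 0, 0, 0],
  [0, -1.2, 2.4, 0, 0, 0, 0],
  [0, -1.2, 2.4, 0, 0, 0, 0],
  [0, -1.0, 2.2, 0, 0, 0, 0],
  [0, -0.6, 1.3, 0, 0, 0, 0],
  [0, 0, 0, 0, 0, 0, 0],
  [0, 0, 0, 0, 0, 0, 0],
  [0, 0, 0, 0, 0, 0, 0],
])

```text
clock: 8.5
eef_pos: [469.9, 113.0, 147.9]
tool_rot: [1.014, 1.57, -2.128]
force: [0.5, -0.5, -0.5]
width: 51.6
```

```bash
python3 - <<'E'
from h import *
s,M,t=tool()
wlook('w5',[('redcup',(t[0]-1,t[1]),[(t[2]-17+52,27),(t[2]-17+52,23.5)]),('sr',(470,114),S[:1]),('sblack',(597,110),S),('swhite',(617,235),S)])
E
```

```text
t 8.5 pos [469.9 113.  147.9] jaw -90.08 down [-0.001 -0.001 -1.   ] w 51.6 F [ 0.5 -0.5 -0.5] q [-0.4   0.53  0.15  2.06 -0.14  0.57 -1.72]
redcup (1058.1287536621094, np.float64(469.89452855419154), np.float64(113.03210049853824))
sr (359.65264892578125, 466, 113)
sblack (1104.1444702148438, 599, 111)
swhite (583.3801879882812, 618, 237)
```

View pics/w5.png

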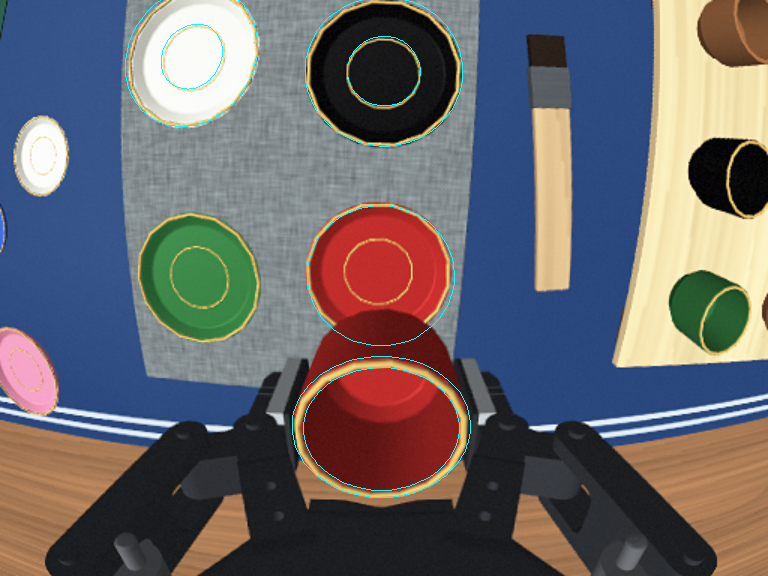

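```bash
python3 - <<'E'
from h import *
wlook('w6',[('sr',(470,114),[(9,22.5)]),('sg',(467,235),S)],8)
E
```

```text
t 8.55 pos [470.2 112.7 148.1] jaw -90.13 down [-0.    -0.001 -1.   ] w 51.5 F [-0.1  0.3 -0.1] q [-0.4   0.53  0.15  2.06 -0.14  0.57 -1.72]
sr (394.25445556640625, 468, 116)
sg (652.1105651855469, 465, 242)
```

View pics/w6.png

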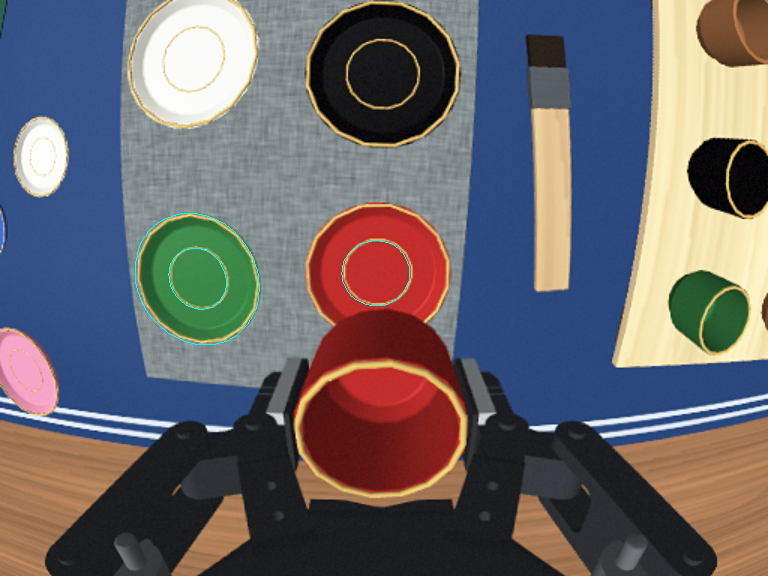

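Emit:
arm_command([
  [0, 0, 0.15, -0.5, 0, 0, 0],
  [0, 0, 0, -1, 0, 0, 0],
  [0, 0, 0, -1.3, 0, 0, 0],
  [0, 0, 0, -1.3, 0, 0, 0],
  [0, 0, 0, -1.3, 0, 0, 0],
  [0, 0, 0, -1.3, 0, 0, 0],
  [0, 0, 0, -1.3, 0, 0, 0],
  [0, 0, 0, -1.2, 0, 0, 0],
  [0, 0, 0, -1, 0, 0, 0],
  [0, 0, 0, -0.6, 0, 0, 0],
  [0, 0, 0, -0.4, 0, 0, 0],
  [0, 0, 0, 0, 0, 0, 0],
  [0, 0, 0, 0, 0, 0, 0],
  [0, 0, 0, 0, 0, 0, 0],
])

```text
clock: 9.77
eef_pos: [470.5, 115.5, 36.7]
tool_rot: [-2.922, 1.57, 0.219]
force: [-0.3, -1.0, -0.8]
width: 51.8
```

```bash
python3 - <<'E'
from h import *
s,M,t=tool()
wlook('w7',[('redcup',(round(t[0]),round(t[1])),[(t[2]-17+52,27),(t[2]-17+52,23.5)])],8)
E
```

```text
t 9.77 pos [470.5 115.5  36.7] jaw -90.04 down [ 0.001  0.    -1.   ] w 51.8 F [-0.3 -1.  -0.8] q [-0.35  0.73  0.08  2.12 -0.19  0.29 -1.68]
redcup (1090.6639404296875, 470, 116)
```

View pics/w7.png

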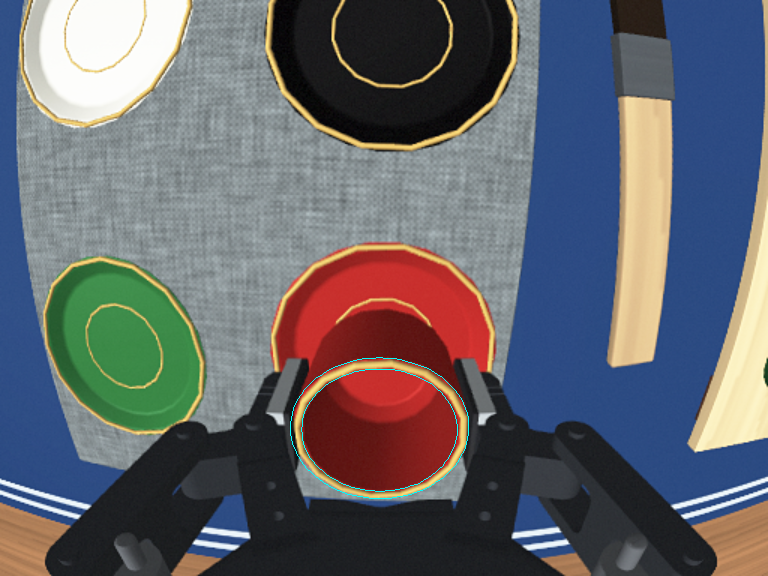

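Emit:
arm_command([
  [0, 0, -0.05, -0.4, 0, 0, 0],
  [0, 0, 0, -0.3, 0, 0, 0],
  [0, 0, 0, -0.2, 0, 0, 0],
  [0, 0, 0, -0.05, 0, 0, 0],
  [0, 0, 0, 0, 0, 0, 0],
  [0, 0, 0, 0, 0, 0, 0],
])

```text
clock: 10.32
eef_pos: [470.1, 115.0, 26.7]
tool_rot: [0.509, 1.571, -2.634]
force: [-0.9, -0.1, 0.0]
width: 51.7
```

```bash
python3 - <<'E'
from h import *
s,M,t=tool(); print(s['qpos'][5])
wlook('w8',[('redcup',(round(t[0]),round(t[1])),[(t[2]-17+52,27),(t[2]-17+52,23.5)])],8)
cv2.imwrite('pics/s8.png',ctrl.get_image('side')[150:340,180:400].repeat(3,0).repeat(3,1))
E
```

```text
0.271580190192032
t 10.32 pos [470.1 115.   26.7] jaw -90.04 down [-0. -0. -1.] w 51.7 F [-0.9 -0.1  0. ] q [-0.35  0.75  0.08  2.12 -0.19  0.27 -1.68]
redcup (1113.4422607421875, 470, 115)
```

View pics/s8.png

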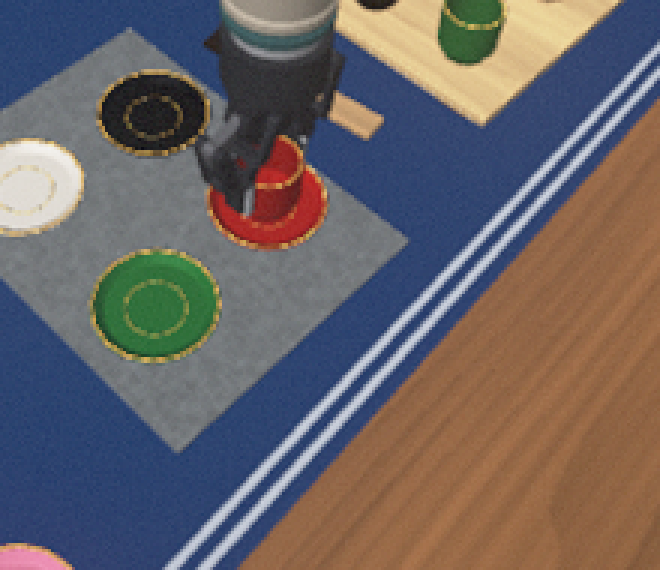

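Emit:
arm_command([
  [0, 0, 0, -0.05, 0, 0, 0],
  [0, 0, 0, 0, 0, 0, 0],
  [0, 0, 0, 0, 0, 0, 0],
])

```text
clock: 10.67
eef_pos: [470.1, 115.0, 26.3]
tool_rot: [-3.089, 1.571, 0.052]
force: [0.9, 0.7, -0.9]
width: 51.3
```

Emit:
arm_command([
  [0, 0, 0, -0.05, 0, 0, 0],
  [0, 0, 0, 0, 0, 0, 0],
  [0, 0, 0, 0, 0, 0, 0],
])

```text
clock: 10.92
eef_pos: [470.2, 115.0, 26.0]
tool_rot: [-2.918, 1.57, 0.223]
force: [-0.3, -0.5, 1.9]
width: 51.8
```

Emit:
arm_command([
  [0, 0, 0, -0.03, 0, 0, 0],
  [0.62, 0, 0, 0, 0, 0, 0],
  [0.66, 0, 0, 0, 0, 0, 0],
  [0.7, 0, 0, 0, 0, 0, 0],
  [0.75, 0, 0, 0, 0, 0, 0],
  [0.8, 0, 0, 0, 0, 0, 0],
  [0.9, 0, 0, 0, 0, 0, 0],
  [1, 0, 0, 0, 0, 0, 0],
  [1, 0, 0, 0, 0, 0, 0],
  [1, 0, 0, 0, 0, 0, 0],
])

```text
clock: 11.75
eef_pos: [470.1, 115.0, 25.5]
tool_rot: [3.094, 1.571, -0.048]
force: [-0.5, 0.5, -0.9]
width: 85.4
```

```bash
python3 - <<'E'
from h import *
wlook('w9',[('redcup',(470,115),[(61,27),(61,23.5)])],8)
E
```

```text
t 11.75 pos [470.1 115.   25.5] jaw -90.04 down [ 0. -0. -1.] w 85.4 F [-0.5  0.5 -0.9] q [-0.35  0.76  0.07  2.12 -0.19  0.27 -1.68]
redcup (1060.2869567871094, 470, 114)
```

View pics/w9.png

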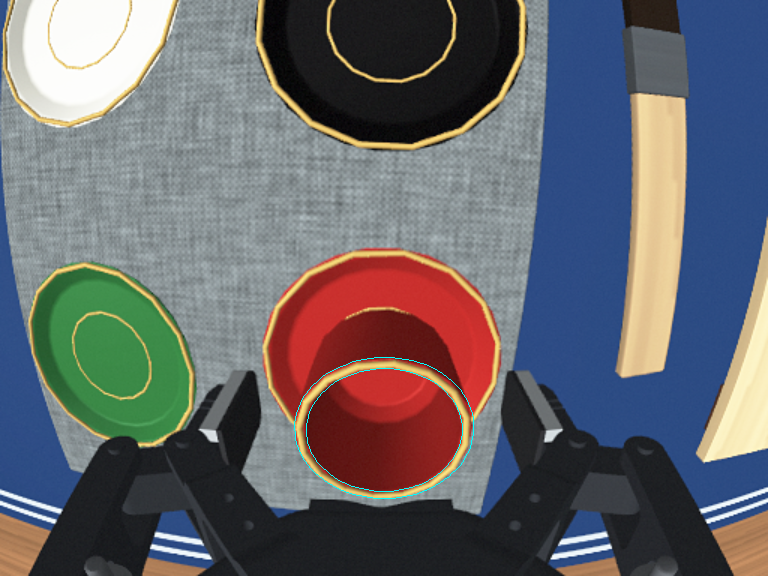

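Emit:
arm_command([
  [1, 0, 0, 0.5, 0, 0, 0],
  [1, 0, 0, 1.0, 0, 0, 0],
  [1, 0, 0, 1.5, 0, 0, 0],
  [1, 0, 0, 2, 0, 0, 0],
  [1, 0, 0, 2.5, 0, 0, 0],
  [1, 0, 0, 2.5, 0, 0, 0],
  [1, 0, 0, 1.5, 0, 0, 0],
  [1, 0.2, -1, 1, 0, 0, 0],
  [1, 0.4, -2, 0, 0, 0, 0],
])

```text
clock: 12.55
eef_pos: [477.2, 86.9, 153.1]
tool_rot: [-2.636, 1.566, 0.51]
force: [0.9, 0.2, 0.2]
width: 85.1
```

Emit:
arm_command([
  [1, 0.6, -2.6, 0, 0, 0, 0],
  [1, 0.6, -2.6, 0, 0, 0, 0],
  [1, 0.6, -2.6, 0, 0, 0, 0],
  [1, 0.6, -2.6, 0, 0, 0, 0],
  [1, 0.6, -2.6, 0, 0, 0, 0],
  [1, 0.6, -2.6, 0, 0, 0, 0],
  [1, 0.6, -2.6, 0, 0, 0, 0],
  [1, 0.6, -2.6, 0, 0, 0, 0],
  [1, 0.6, -2.6, 0, 0, 0, 0],
  [1, 0.6, -2.6, 0, 0, 0, 0],
  [1, 0.5, -2.6, 0, 0, 0, 0],
  [1, 0.5, -2.6, 0, 0, 0, 0],
  [1, 0.4, -2.0, 0, 0, 0, 0],
  [1, 0, -1.1, 0, 0, 0, 0],
  [1, 0, 0, 0, 0, 0, 0],
  [1, 0, 0, 0, 0, 0, 0],
  [1, 0, 0, 0, 0, 0, 0],
])

```text
clock: 13.97
eef_pos: [549.8, -256.0, 150.4]
tool_rot: [-1.161, 1.569, 1.981]
force: [-0.4, 0.3, 0.0]
width: 85.6
```

```bash
python3 - <<'E'
from h import *
wlook('w10',[('white',(551,-257),C),('bl0',(445,-252),C),('black',(550,-130),C)])
E
```

```text
t 13.97 pos [ 549.8 -256.   150.4] jaw -89.95 down [-0.001  0.002 -1.   ] w 85.6 F [-0.4  0.3  0. ] q [ 0.32  0.66  0.11  1.72 -0.1   0.76 -1.09]
white (777.1063537597656, 551, -256)
bl0 (924.2879333496094, 443, -250)
black (1842.123291015625, 551, -130)
```

View pics/w10.png

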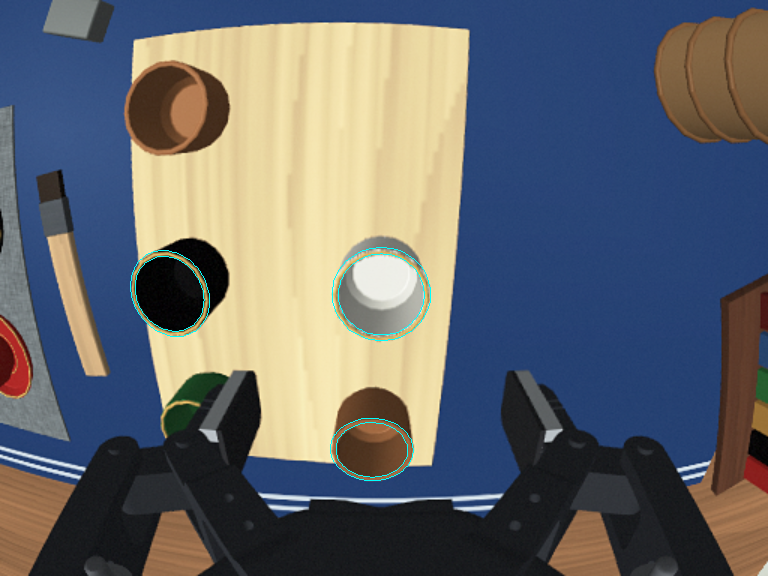

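Emit:
arm_command([
  [1, 0.05, -0.05, -1, 0, 0, 0],
  [1, 0, 0, -2, 0, 0, 0],
  [1, 0, 0, -2, 0, 0, 0],
  [1, 0, 0, -1.5, 0, 0, 0],
  [1, 0, 0, -1.5, 0, 0, 0],
  [1, 0, 0, -1.5, 0, 0, 0],
  [1, 0, 0, -1.2, 0, 0, 0],
  [1, 0, 0, -0.9, 0, 0, 0],
  [1, 0, 0, -0.5, 0, 0, 0],
  [1, 0, 0, 0, 0, 0, 0],
  [1, 0, 0, 0, 0, 0, 0],
  [1, 0, 0, 0, 0, 0, 0],
])

```text
clock: 15.02
eef_pos: [551.2, -258.8, 30.2]
tool_rot: [2.723, 1.569, -0.42]
force: [0.1, -0.7, 1.0]
width: 85.3
```

```bash
python3 - <<'E'
from h import *
wlook('w11',[('white',(551,-257),C)])
E
```

```text
t 15.02 pos [ 551.2 -258.8   30.2] jaw -90.04 down [ 0.001 -0.001 -1.   ] w 85.3 F [ 0.1 -0.7  1. ] q [ 0.34  0.84  0.08  1.78 -0.12  0.53 -1.07]
white (610.4289245605469, 550, -256)
```

View pics/w11.png

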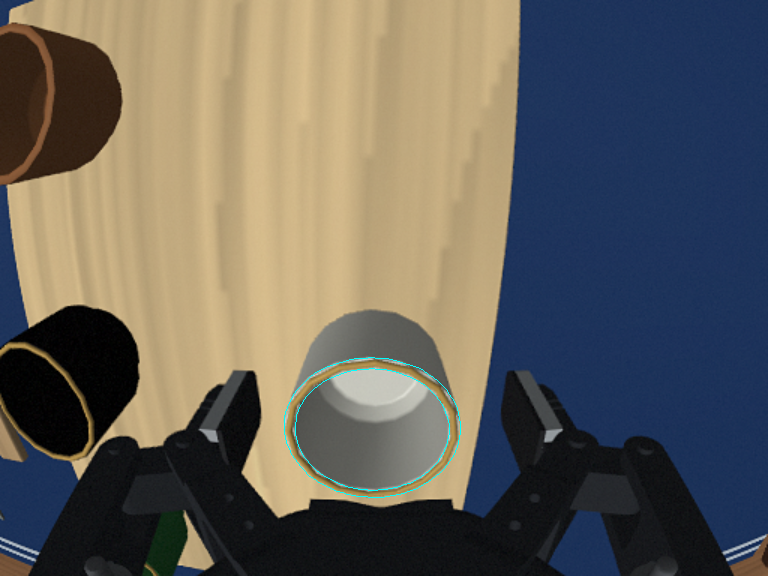

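Shift 2.5 mm in y and 1 mm down, then close and lift.

Emit:
arm_command([
  [1, 0, 0.25, -0.1, 0, 0, 0],
  [1, 0, 0, 0, 0, 0, 0],
  [0.6, 0, 0, 0, 0, 0, 0],
  [0.3, 0, 0, 0, 0, 0, 0],
  [0, 0, 0, 0, 0, 0, 0],
  [0, 0, 0, 0, 0, 0, 0],
  [0, 0, 0, 0, 0, 0, 0],
  [0, 0, 0, 0, 0, 0, 0],
  [0, 0, 0, 0, 0, 0, 0],
  [0, 0, 0, 0, 0, 0, 0],
])

```text
clock: 15.9
eef_pos: [550.7, -256.0, 29.2]
tool_rot: [-2.968, 1.57, 0.173]
force: [-1.4, 1.3, 5.4]
width: 52.8
```

Emit:
arm_command([
  [0, 0, 0, 0.3, 0, 0, 0],
  [0, 0, 0, 0.8, 0, 0, 0],
  [0, 0, 0, 1.5, 0, 0, 0],
  [0, 0, 0, 2, 0, 0, 0],
  [0, 0, 0, 2, 0, 0, 0],
  [0, 0, 0, 2, 0, 0, 0],
  [0, 0, 0, 2, 0, 0, 0],
  [0, 0, 0, 1.4, 0, 0, 0],
  [0, 0, 0, 0, 0, 0, 0],
  [0, 0, 0, 0, 0, 0, 0],
])

```text
clock: 16.73
eef_pos: [550.9, -256.2, 149.3]
tool_rot: [2.737, 1.569, -0.405]
force: [-0.2, 0.1, -1.6]
width: 52.7
```

```bash
python3 - <<'E'
from h import *
s,M,t=tool()
wlook('w12',[('cup',(551,-257),[(t[2]-17+52,27),(t[2]-17+52,23.5)])],8)
E
```

```text
t 16.73 pos [ 550.9 -256.2  149.3] jaw -90.04 down [ 0.002 -0.001 -1.   ] w 52.7 F [-0.2  0.1 -1.6] q [ 0.32  0.67  0.11  1.72 -0.1   0.76 -1.09]
cup (1113.674560546875, 551, -256)
```

View pics/w12.png

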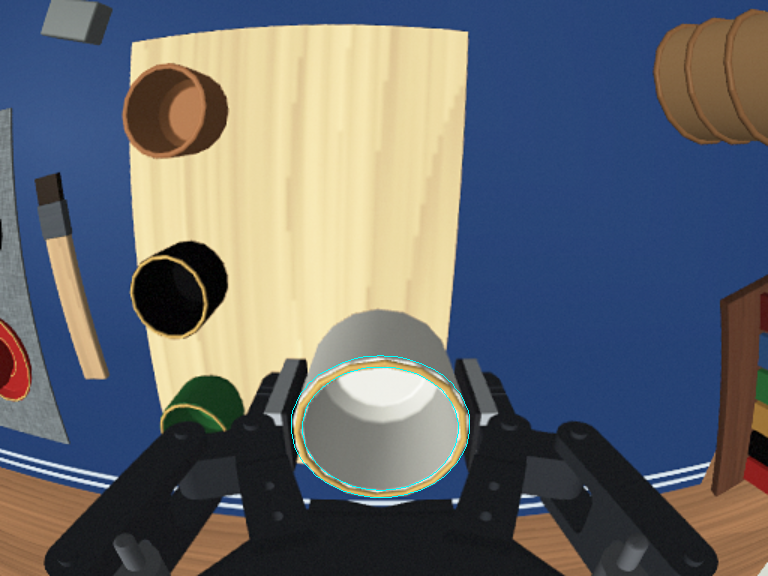

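Emit:
arm_command([
  [0, 0.1, 0.8, 0, 0, 0, 0],
  [0, 0.2, 1.6, 0, 0, 0, 0],
  [0, 0.34, 2.5, 0, 0, 0, 0],
  [0, 0.34, 2.5, 0, 0, 0, 0],
  [0, 0.34, 2.5, 0, 0, 0, 0],
  [0, 0.34, 2.5, 0, 0, 0, 0],
  [0, 0.34, 2.5, 0, 0, 0, 0],
  [0, 0.34, 2.5, 0, 0, 0, 0],
  [0, 0.34, 2.5, 0, 0, 0, 0],
  [0, 0.34, 2.5, 0, 0, 0, 0],
  [0, 0.34, 2.5, 0, 0, 0, 0],
  [0, 0.34, 2.5, 0, 0, 0, 0],
  [0, 0.34, 2.5, 0, 0, 0, 0],
  [0, 0.34, 2.5, 0, 0, 0, 0],
  [0, 0.34, 2.5, 0, 0, 0, 0],
  [0, 0.34, 2.5, 0, 0, 0, 0],
  [0, 0.34, 2.5, 0, 0, 0, 0],
  [0, 0.34, 2.5, 0, 0, 0, 0],
  [0, 0.34, 2.5, 0, 0, 0, 0],
])

```text
clock: 18.37
eef_pos: [610.1, 194.7, 146.9]
tool_rot: [0.228, 1.568, -2.913]
force: [0.5, -0.6, -1.3]
width: 52.9
```

Emit:
arm_command([
  [0, 0.4, 2.2, 0, 0, 0, 0],
  [0, 0.2, 1.4, 0, 0, 0, 0],
  [0, 0, 0.6, 0, 0, 0, 0],
  [0, 0, 0, 0, 0, 0, 0],
  [0, 0, 0, 0, 0, 0, 0],
  [0, 0, 0, 0, 0, 0, 0],
])

```text
clock: 18.87
eef_pos: [617.4, 232.4, 148.3]
tool_rot: [1.309, 1.569, -1.836]
force: [0.3, 0.2, -0.5]
width: 52.5
```

```bash
python3 - <<'E'
from h import *
s,M,t=tool()
wlook('w13',[('cup',(round(t[0]),round(t[1])),[(t[2]-17+52,27),(t[2]-17+52,23.5)]),('sw',(617,236),[(9,22.5)]),('sw rim',(617,236),S)],8)
E
```

```text
t 18.87 pos [617.4 232.4 148.3] jaw -90.18 down [-0.001 -0.002 -1.   ] w 52.5 F [ 0.3  0.2 -0.5] q [-0.5   0.74  0.17  1.57 -0.15  0.85 -1.85]
cup (975.0687255859375, 617, 233)
sw (242.61143493652344, 618, 235)
sw rim (590.9618835449219, 616, 236)
```

View pics/w13.png

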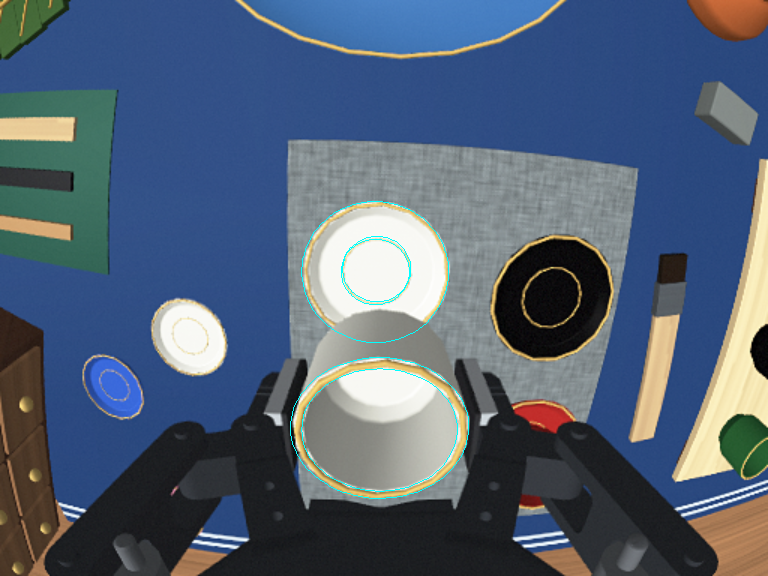

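Emit:
arm_command([
  [0, 0, 0.1, -0.5, 0, 0, 0],
  [0, 0, 0, -1, 0, 0, 0],
  [0, 0, 0, -1.3, 0, 0, 0],
  [0, 0, 0, -1.3, 0, 0, 0],
  [0, 0, 0, -1.3, 0, 0, 0],
  [0, 0, 0, -1.3, 0, 0, 0],
  [0, 0, 0, -1.3, 0, 0, 0],
  [0, 0, 0, -1.2, 0, 0, 0],
  [0, 0, 0, -1, 0, 0, 0],
  [0, 0, 0, -0.6, 0, 0, 0],
  [0, 0, 0, -0.4, 0, 0, 0],
  [0, 0, 0, 0, 0, 0, 0],
  [0, 0, 0, 0, 0, 0, 0],
  [0, 0, 0, 0, 0, 0, 0],
])

```text
clock: 20.08
eef_pos: [618.0, 236.1, 37.3]
tool_rot: [-2.798, 1.569, 0.342]
force: [0.9, -0.2, -1.0]
width: 52.7
```

```bash
python3 - <<'E'
from h import *
s,M,t=tool()
wlook('w14',[('cup',(round(t[0]),round(t[1])),[(t[2]-17+52,27),(t[2]-17+52,23.5)])],8)
E
```

```text
t 20.08 pos [618.  236.1  37.3] jaw -90.04 down [ 0.001  0.001 -1.   ] w 52.7 F [ 0.9 -0.2 -1. ] q [-0.49  0.89  0.14  1.62 -0.18  0.65 -1.83]
cup (1044.2528991699219, 618, 236)
```

View pics/w14.png

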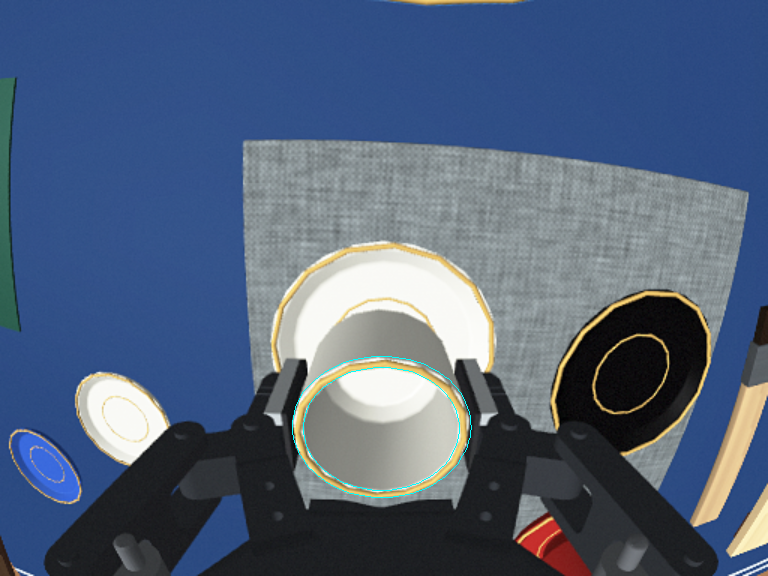

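Centred (the saucer is symmetric about the cup). Lower to contact; the expected contact TCP z is about 26.

Emit:
arm_command([
  [0, 0, 0, -0.4, 0, 0, 0],
  [0, 0, 0, -0.3, 0, 0, 0],
  [0, 0, 0, -0.25, 0, 0, 0],
  [0, 0, 0, -0.1, 0, 0, 0],
  [0, 0, 0, -0.05, 0, 0, 0],
  [0, 0, 0, -0.05, 0, 0, 0],
  [0, 0, 0, 0, 0, 0, 0],
  [0, 0, 0, 0, 0, 0, 0],
])

```text
clock: 20.8
eef_pos: [617.2, 236.0, 26.2]
tool_rot: [-0.467, 1.57, 2.673]
force: [-2.5, -2.0, 9.1]
width: 52.7
```

Emit:
arm_command([
  [0, 0, 0, 0.03, 0, 0, 0],
  [0.63, 0, 0, 0, 0, 0, 0],
  [0.67, 0, 0, 0, 0, 0, 0],
  [0.7, 0, 0, 0, 0, 0, 0],
  [0.75, 0, 0, 0, 0, 0, 0],
  [0.8, 0, 0, 0, 0, 0, 0],
  [0.9, 0, 0, 0, 0, 0, 0],
  [1, 0, 0, 0, 0, 0, 0],
  [1, 0, 0, 0, 0, 0, 0],
  [1, 0, 0, 0, 0, 0, 0],
])

```text
clock: 21.63
eef_pos: [617.4, 236.0, 25.3]
tool_rot: [2.147, 1.571, -0.995]
force: [0.6, -0.3, -0.5]
width: 85.6
```

```bash
python3 - <<'E'
from h import *
wlook('w15',[('cup',(617,236),[(61,27),(61,23.5)])],8)
E
```

```text
t 21.63 pos [617.4 236.   25.3] jaw -90.04 down [ 0. -0. -1.] w 85.6 F [ 0.6 -0.3 -0.5] q [-0.49  0.9   0.14  1.62 -0.18  0.63 -1.82]
cup (836.9974365234375, 617, 236)
```

View pics/w15.png

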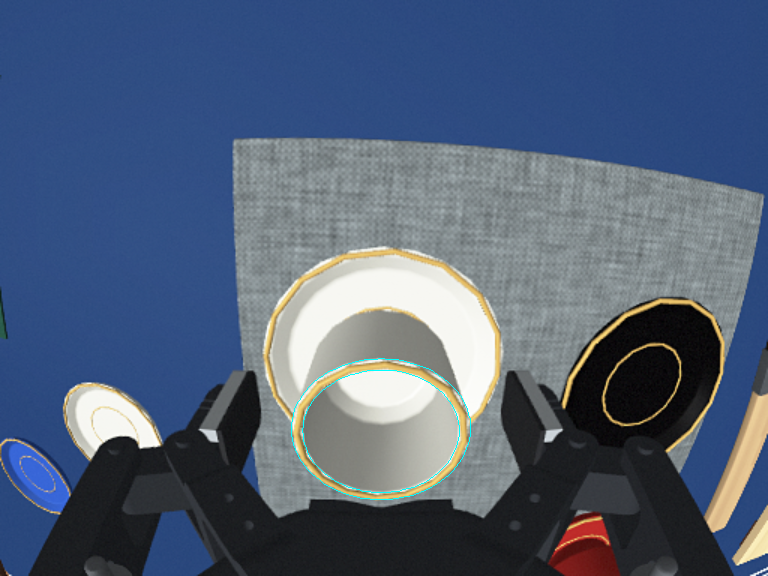

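Emit:
arm_command([
  [1, 0, 0, 0.5, 0, 0, 0],
  [1, 0, 0, 1.0, 0, 0, 0],
  [1, 0, 0, 1.5, 0, 0, 0],
  [1, 0, 0, 2, 0, 0, 0],
  [1, 0, 0, 2.5, 0, 0, 0],
  [1, 0, 0, 2.5, 0, 0, 0],
  [1, 0, 0, 1.5, 0, 0, 0],
  [1, -0.2, -1, 1, 0, 0, 0],
  [1, -0.4, -2, 0, 0, 0, 0],
])

```text
clock: 22.43
eef_pos: [612.8, 209.1, 153.6]
tool_rot: [-2.513, 1.564, 0.632]
force: [0.3, -0.5, 0.6]
width: 85.3
```

Emit:
arm_command([
  [1, -0.5, -2.6, 0, 0, 0, 0],
  [1, -0.5, -2.6, 0, 0, 0, 0],
  [1, -0.5, -2.6, 0, 0, 0, 0],
  [1, -0.5, -2.6, 0, 0, 0, 0],
  [1, -0.5, -2.6, 0, 0, 0, 0],
  [1, -0.5, -2.6, 0, 0, 0, 0],
  [1, -0.5, -2.6, 0, 0, 0, 0],
  [1, -0.5, -2.6, 0, 0, 0, 0],
  [1, -0.5, -2.6, 0, 0, 0, 0],
  [1, -0.5, -2.6, 0, 0, 0, 0],
  [1, -0.5, -2.6, 0, 0, 0, 0],
  [1, -0.5, -2.4, 0, 0, 0, 0],
  [1, -0.1, -1.6, 0, 0, 0, 0],
  [1, 0, -1.0, 0, 0, 0, 0],
  [1, 0, 0, 0, 0, 0, 0],
  [1, 0, 0, 0, 0, 0, 0],
  [1, 0, 0, 0, 0, 0, 0],
])

```text
clock: 23.85
eef_pos: [550.5, -128.3, 150.3]
tool_rot: [-1.518, 1.57, 1.625]
force: [-0.9, 0.4, -0.5]
width: 85.5
```

```bash
python3 - <<'E'
from h import *
wlook('w16',[('black',(551,-130),C),('green',(451,-129),C)])
E
```

```text
t 23.85 pos [ 550.5 -128.3  150.3] jaw -89.93 down [-0.     0.001 -1.   ] w 85.5 F [-0.9  0.4 -0.5] q [ 0.1   0.61  0.13  1.84 -0.12  0.69 -1.28]
black (1763.1875, 551, -130)
green (1433.7762451171875, 451, -129)
```

View pics/w16.png

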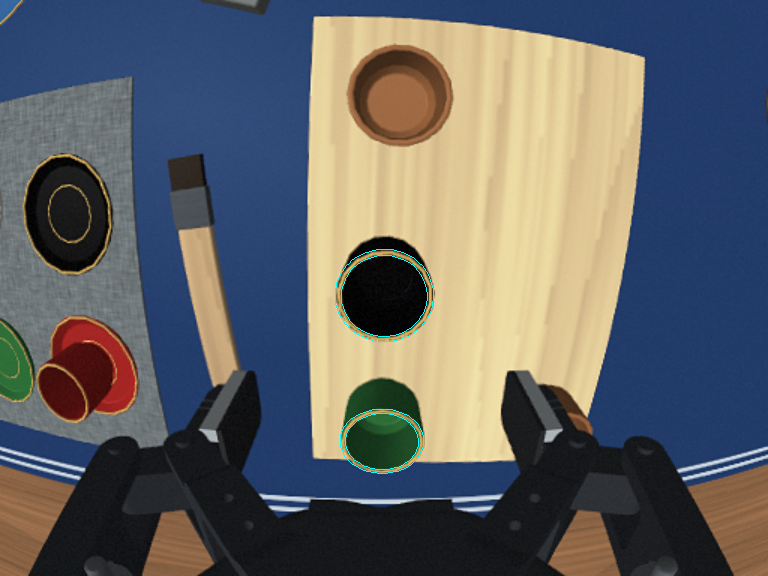

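Emit:
arm_command([
  [1, 0.05, 0, -1, 0, 0, 0],
  [1, 0, 0, -2, 0, 0, 0],
  [1, 0, 0, -2, 0, 0, 0],
  [1, 0, 0, -1.5, 0, 0, 0],
  [1, 0, 0, -1.5, 0, 0, 0],
  [1, 0, 0, -1.5, 0, 0, 0],
  [1, 0, 0, -1.2, 0, 0, 0],
  [1, 0, 0, -0.9, 0, 0, 0],
  [1, 0, 0, -0.5, 0, 0, 0],
  [1, 0, 0, 0, 0, 0, 0],
  [1, 0, 0, 0, 0, 0, 0],
  [1, 0, 0, 0, 0, 0, 0],
])

```text
clock: 24.9
eef_pos: [551.4, -130.1, 29.9]
tool_rot: [2.946, 1.57, -0.196]
force: [0.4, -0.1, -0.5]
width: 85.1
```

```bash
python3 - <<'E'
from h import *
wlook('w17',[('black',(551,-130),C)])
E
```

```text
t 24.9 pos [ 551.4 -130.1   29.9] jaw -90.03 down [ 0.001 -0.    -1.   ] w 85.1 F [ 0.4 -0.1 -0.5] q [ 0.13  0.8   0.09  1.9  -0.14  0.44 -1.25]
black (1287.5975952148438, 551, -130)
```

View pics/w17.png

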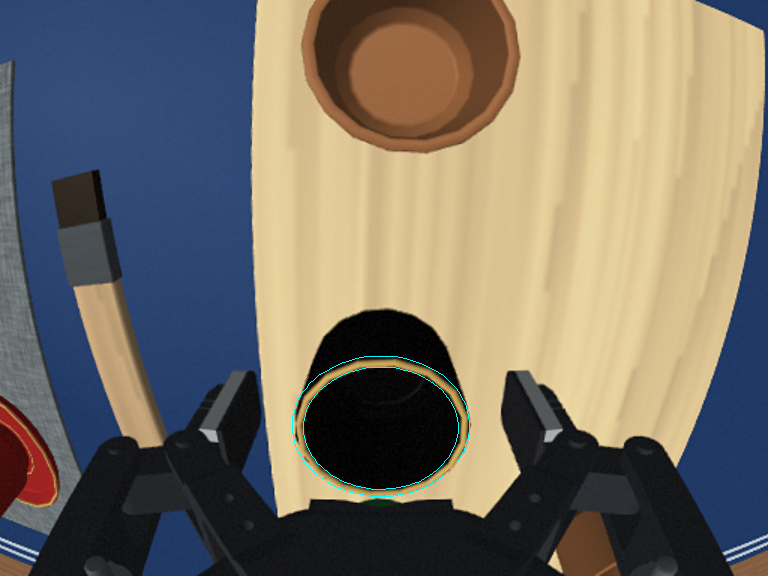

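Emit:
arm_command([
  [1, 0, 0, -0.1, 0, 0, 0],
  [1, 0, 0, 0, 0, 0, 0],
  [0.6, 0, 0, 0, 0, 0, 0],
  [0.3, 0, 0, 0, 0, 0, 0],
  [0, 0, 0, 0, 0, 0, 0],
  [0, 0, 0, 0, 0, 0, 0],
  [0, 0, 0, 0, 0, 0, 0],
  [0, 0, 0, 0, 0, 0, 0],
  [0, 0, 0, 0, 0, 0, 0],
  [0, 0, 0, 0, 0, 0, 0],
])

```text
clock: 25.78
eef_pos: [551.1, -130.2, 28.8]
tool_rot: [2.909, 1.57, -0.233]
force: [-1.6, 0.6, 6.2]
width: 51.4
```

Emit:
arm_command([
  [0, 0, 0, 0.3, 0, 0, 0],
  [0, 0, 0, 0.8, 0, 0, 0],
  [0, 0, 0, 1.5, 0, 0, 0],
  [0, 0, 0, 2, 0, 0, 0],
  [0, 0, 0, 2, 0, 0, 0],
  [0, 0, 0, 2, 0, 0, 0],
  [0, 0, 0, 2, 0, 0, 0],
  [0, 0, 0, 1.4, 0, 0, 0],
  [0, 0, 0, 0, 0, 0, 0],
  [0, 0, 0, 0, 0, 0, 0],
])

```text
clock: 26.62
eef_pos: [551.3, -130.0, 149.1]
tool_rot: [3.012, 1.569, -0.13]
force: [-0.0, 0.4, -1.5]
width: 51.6
```

```bash
python3 - <<'E'
from h import *
s,M,t=tool()
wlook('w18',[('cup',(551,-130),[(t[2]-17+52,27),(t[2]-17+52,23.5)])],8)
E
```

```text
t 26.62 pos [ 551.3 -130.   149.1] jaw -90.03 down [ 0.002 -0.    -1.   ] w 51.6 F [-0.   0.4 -1.5] q [ 0.1   0.62  0.13  1.84 -0.12  0.69 -1.28]
cup (1566.7684936523438, 551, -130)
```

Emit:
arm_command([
  [0, 0.1, 0.8, 0, 0, 0, 0],
  [0, 0.3, 1.6, 0, 0, 0, 0],
  [0, 0.45, 2.4, 0, 0, 0, 0],
  [0, 0.45, 2.4, 0, 0, 0, 0],
  [0, 0.45, 2.4, 0, 0, 0, 0],
  [0, 0.45, 2.4, 0, 0, 0, 0],
  [0, 0.45, 2.4, 0, 0, 0, 0],
  [0, 0.45, 2.4, 0, 0, 0, 0],
  [0, 0.45, 2.4, 0, 0, 0, 0],
  [0, 0.45, 2.4, 0, 0, 0, 0],
  [0, 0.4, 1.6, 0, 0, 0, 0],
  [0, 0.25, 0.85, 0, 0, 0, 0],
  [0, 0, 0, 0, 0, 0, 0],
  [0, 0, 0, 0, 0, 0, 0],
  [0, 0, 0, 0, 0, 0, 0],
  [0, 0, 0, 0, 0, 0, 0],
  [0, 0, 0, 0, 0, 0, 0],
])

```text
clock: 28.08
eef_pos: [597.3, 108.8, 148.3]
tool_rot: [1.334, 1.57, -1.81]
force: [0.3, -0.5, -0.7]
width: 51.7
```

```bash
python3 - <<'E'
from h import *
s,M,t=tool()
wlook('w19',[('cup',(round(t[0]),round(t[1])),[(t[2]-17+52,27),(t[2]-17+52,23.5)]),('sb',(597,110),[(9,22.5)]),('sb rim',(597,110),S)],8)
E
```

```text
t 28.08 pos [597.3 108.8 148.3] jaw -90.16 down [-0.    -0.001 -1.   ] w 51.7 F [ 0.3 -0.5 -0.7] q [-0.33  0.67  0.16  1.73 -0.15  0.76 -1.67]
cup (1477.5157470703125, 597, 109)
sb (787.7271728515625, 596, 112)
sb rim (1110.4020385742188, 596, 112)
```

View pics/w19.png

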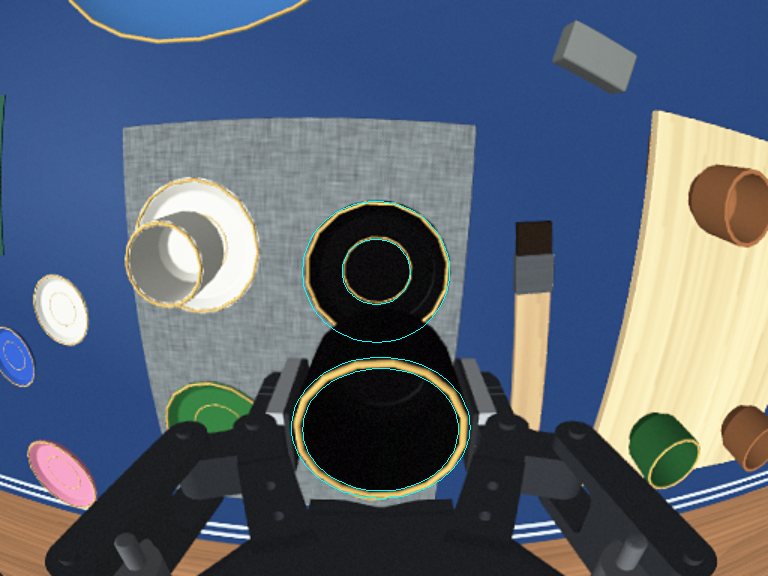

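Emit:
arm_command([
  [0, -0.1, 0.1, -0.5, 0, 0, 0],
  [0, 0, 0, -1, 0, 0, 0],
  [0, 0, 0, -1.3, 0, 0, 0],
  [0, 0, 0, -1.3, 0, 0, 0],
  [0, 0, 0, -1.3, 0, 0, 0],
  [0, 0, 0, -1.3, 0, 0, 0],
  [0, 0, 0, -1.3, 0, 0, 0],
  [0, 0, 0, -1.2, 0, 0, 0],
  [0, 0, 0, -1, 0, 0, 0],
  [0, 0, 0, -0.6, 0, 0, 0],
  [0, 0, 0, -0.4, 0, 0, 0],
  [0, 0, 0, 0, 0, 0, 0],
  [0, 0, 0, 0, 0, 0, 0],
  [0, 0, 0, 0, 0, 0, 0],
])

```text
clock: 29.3
eef_pos: [597.0, 111.6, 36.9]
tool_rot: [-2.952, 1.569, 0.189]
force: [0.2, 0.6, -0.9]
width: 51.7
```

```bash
python3 - <<'E'
from h import *
s,M,t=tool()
wlook('w20',[('cup',(round(t[0]),round(t[1])),[(t[2]-17+52,27),(t[2]-17+52,23.5)])],8)
E
```

```text
t 29.3 pos [597.  111.6  36.9] jaw -90.04 down [ 0.001  0.    -1.   ] w 51.7 F [ 0.2  0.6 -0.9] q [-0.31  0.83  0.12  1.78 -0.18  0.54 -1.64]
cup (1465.1358032226562, 597, 112)
```

View pics/w20.png

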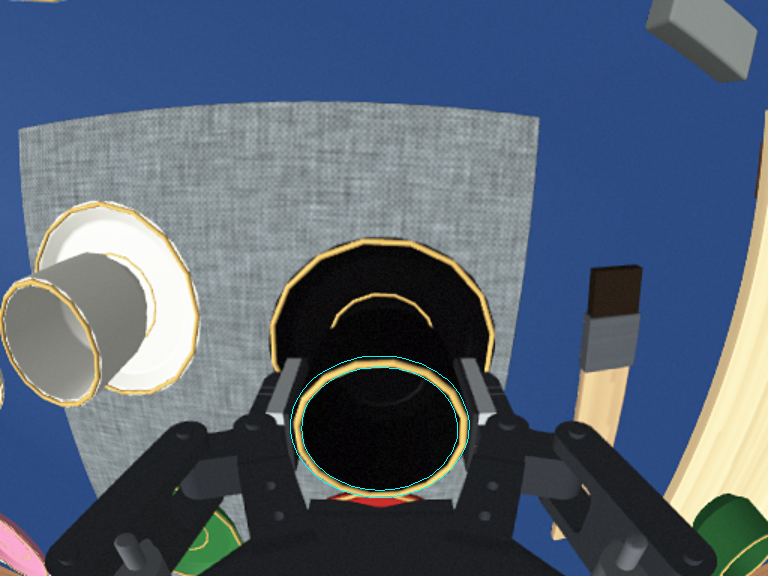

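Emit:
arm_command([
  [0, 0, 0, -0.4, 0, 0, 0],
  [0, 0, 0, -0.3, 0, 0, 0],
  [0, 0, 0, -0.2, 0, 0, 0],
  [0, 0, 0, -0.1, 0, 0, 0],
  [0, 0, 0, -0.05, 0, 0, 0],
  [0, 0, 0, -0.03, 0, 0, 0],
  [0, 0, 0, 0, 0, 0, 0],
  [0, 0, 0, 0, 0, 0, 0],
])

```text
clock: 30.02
eef_pos: [596.2, 111.4, 25.8]
tool_rot: [-0.038, 1.571, 3.102]
force: [-1.2, -0.8, 4.3]
width: 52.1
```

Emit:
arm_command([
  [0, 0, 0, 0, 0, 0, 0],
  [0.63, 0, 0, 0, 0, 0, 0],
  [0.67, 0, 0, 0, 0, 0, 0],
  [0.7, 0, 0, 0, 0, 0, 0],
  [0.75, 0, 0, 0, 0, 0, 0],
  [0.8, 0, 0, 0, 0, 0, 0],
  [0.9, 0, 0, 0, 0, 0, 0],
  [1, 0, 0, 0, 0, 0, 0],
  [1, 0, 0, 0, 0, 0, 0],
  [1, 0, 0, 0, 0, 0, 0],
])

```text
clock: 30.85
eef_pos: [596.4, 111.5, 25.5]
tool_rot: [-3.106, 1.571, 0.035]
force: [-0.0, -0.5, -0.0]
width: 85.3
```

```bash
python3 - <<'E'
from h import *
wlook('w21',[('cup',(597,111),[(61,27),(61,23.5)])],8)
E
```

```text
t 30.85 pos [596.4 111.5  25.5] jaw -90.04 down [ 0.  0. -1.] w 85.3 F [-0.  -0.5 -0. ] q [-0.3   0.85  0.12  1.78 -0.18  0.52 -1.64]
cup (1492.6524658203125, 596, 111)
```

View pics/w21.png

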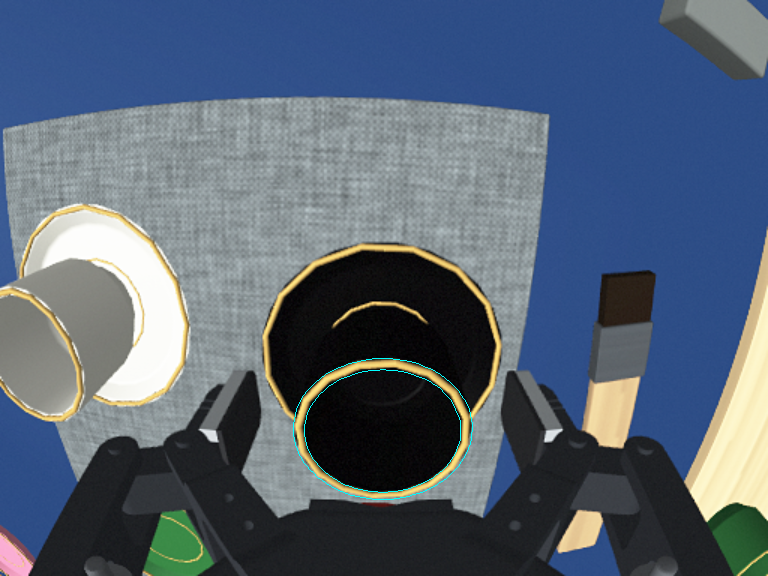

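Emit:
arm_command([
  [1, 0, 0, 0.5, 0, 0, 0],
  [1, 0, 0, 1.0, 0, 0, 0],
  [1, 0, 0, 1.5, 0, 0, 0],
  [1, 0, 0, 2, 0, 0, 0],
  [1, 0, 0, 2.5, 0, 0, 0],
  [1, 0, 0, 2.5, 0, 0, 0],
  [1, 0, 0, 1.5, 0, 0, 0],
  [1, -0.5, -1, 1, 0, 0, 0],
])

```text
clock: 31.57
eef_pos: [593.3, 104.0, 153.7]
tool_rot: [-2.679, 1.565, 0.465]
force: [1.5, 0.3, 0.7]
width: 85.2
```

Emit:
arm_command([
  [1, -1.2, -2, 0, 0, 0, 0],
  [1, -1.4, -2.3, 0, 0, 0, 0],
  [1, -1.4, -2.3, 0, 0, 0, 0],
  [1, -1.4, -2.3, 0, 0, 0, 0],
  [1, -1.4, -2.3, 0, 0, 0, 0],
  [1, -1.4, -2.3, 0, 0, 0, 0],
  [1, -1.4, -2.3, 0, 0, 0, 0],
  [1, -1.4, -2.3, 0, 0, 0, 0],
  [1, -1.4, -2.3, 0, 0, 0, 0],
  [1, -1.0, -1.8, 0, 0, 0, 0],
  [1, -0.6, -0.8, 0, 0, 0, 0],
  [1, 0, 0, 0, 0, 0, 0],
  [1, 0, 0, 0, 0, 0, 0],
  [1, 0, 0, 0, 0, 0, 0],
])

```text
clock: 32.73
eef_pos: [452.2, -127.3, 150.6]
tool_rot: [-2.443, 1.57, 0.7]
force: [-0.1, 0.0, 0.5]
width: 85.4
```

```bash
python3 - <<'E'
from h import *
wlook('w22',[('green',(451,-129),C),('bl0',(444,-251),C)])
E
```

```text
t 32.73 pos [ 452.2 -127.3  150.6] jaw -89.94 down [ 0.001  0.001 -1.   ] w 85.4 F [-0.1  0.   0.5] q [ 0.13  0.51  0.12  2.09 -0.11  0.55 -1.24]
green (1315.2623291015625, 452, -129)
bl0 (831.7223510742188, 443, -250)
```

View pics/w22.png

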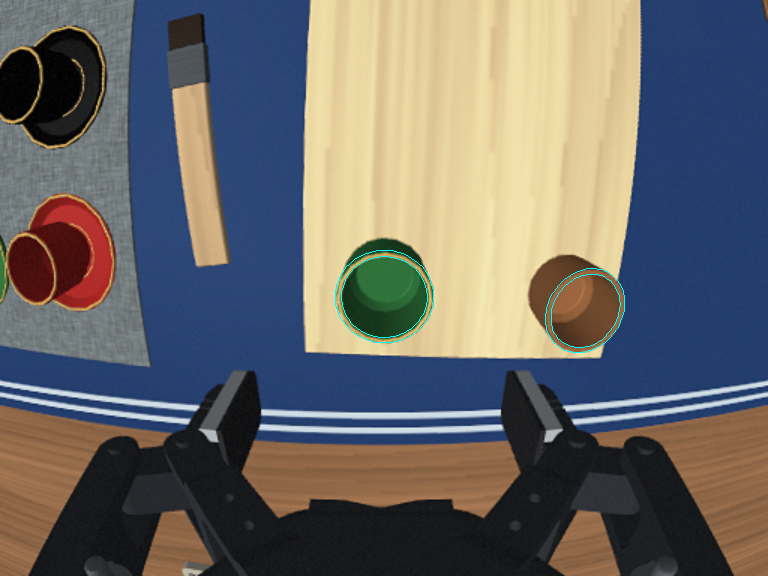

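Emit:
arm_command([
  [1, 0, 0, -1, 0, 0, 0],
  [1, 0, 0, -2, 0, 0, 0],
  [1, 0, 0, -2, 0, 0, 0],
  [1, 0, 0, -1.5, 0, 0, 0],
  [1, 0, 0, -1.5, 0, 0, 0],
  [1, 0, 0, -1.5, 0, 0, 0],
  [1, 0, 0, -1.2, 0, 0, 0],
  [1, 0, 0, -0.8, 0, 0, 0],
  [1, 0, 0, -0.3, 0, 0, 0],
  [1, 0, 0, 0, 0, 0, 0],
  [1, 0, 0, 0, 0, 0, 0],
  [1, 0, 0, 0, 0, 0, 0],
])

```text
clock: 33.78
eef_pos: [451.9, -128.5, 33.1]
tool_rot: [2.923, 1.57, -0.219]
force: [0.6, -0.5, 0.1]
width: 85.6
```

```bash
python3 - <<'E'
from h import *
wlook('w23',[('green',(451,-129),C)])
print(ctrl.read_state()['qpos'][5])
E
```

```text
t 33.78 pos [ 451.9 -128.5   33.1] jaw -90.02 down [ 0.001 -0.    -1.   ] w 85.6 F [ 0.6 -0.5  0.1] q [ 0.18  0.73  0.06  2.16 -0.16  0.25 -1.2 ]
green (990.0381164550781, 452, -129)
0.2531078772329237
```

View pics/w23.png

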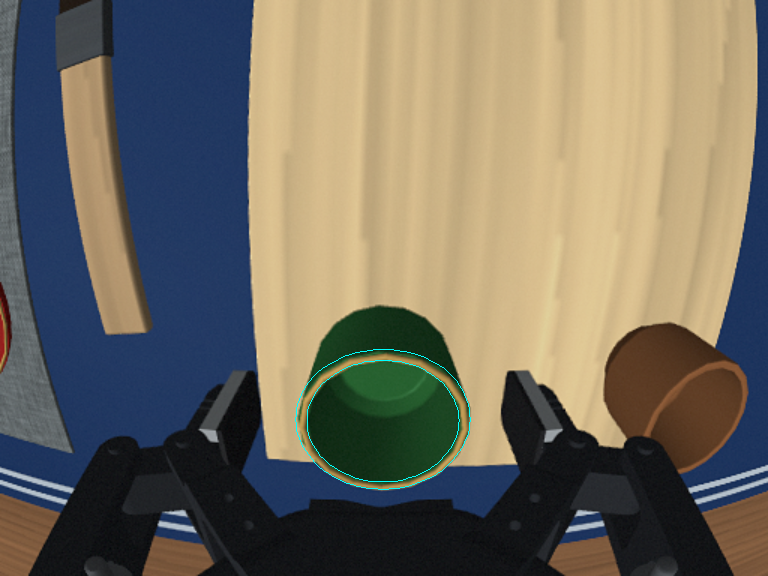

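Emit:
arm_command([
  [1, 0, 0, -0.2, 0, 0, 0],
  [1, 0, 0, 0, 0, 0, 0],
  [0.6, 0, 0, 0, 0, 0, 0],
  [0.3, 0, 0, 0, 0, 0, 0],
  [0, 0, 0, 0, 0, 0, 0],
  [0, 0, 0, 0, 0, 0, 0],
  [0, 0, 0, 0, 0, 0, 0],
  [0, 0, 0, 0, 0, 0, 0],
  [0, 0, 0, 0, 0, 0, 0],
  [0, 0, 0, 0, 0, 0, 0],
])

```text
clock: 34.67
eef_pos: [451.5, -128.8, 31.0]
tool_rot: [2.737, 1.57, -0.405]
force: [-1.0, -0.1, 5.3]
width: 52.5
```

Emit:
arm_command([
  [0, 0, 0, 0.3, 0, 0, 0],
  [0, 0, 0, 0.8, 0, 0, 0],
  [0, 0, 0, 1.5, 0, 0, 0],
  [0, 0, 0, 2, 0, 0, 0],
  [0, 0, 0, 2, 0, 0, 0],
  [0, 0, 0, 2, 0, 0, 0],
  [0, 0, 0, 2, 0, 0, 0],
  [0, 0, 0, 1.4, 0, 0, 0],
  [0, 0, 0, 0, 0, 0, 0],
  [0, 0, 0, 0, 0, 0, 0],
])

```text
clock: 35.5
eef_pos: [451.8, -128.5, 151.3]
tool_rot: [2.99, 1.569, -0.152]
force: [0.6, 0.7, -0.6]
width: 52.4
```

```bash
python3 - <<'E'
from h import *
s,M,t=tool()
wlook('w24',[('cup',(452,-129),[(t[2]-19+52,27),(t[2]-19+52,23.5)])],8)
E
```

```text
t 35.5 pos [ 451.8 -128.5  151.3] jaw -90.02 down [ 0.002 -0.    -1.   ] w 52.4 F [ 0.6  0.7 -0.6] q [ 0.12  0.5   0.13  2.09 -0.12  0.55 -1.23]
cup (972.7720031738281, 452, -128)
```

View pics/w24.png

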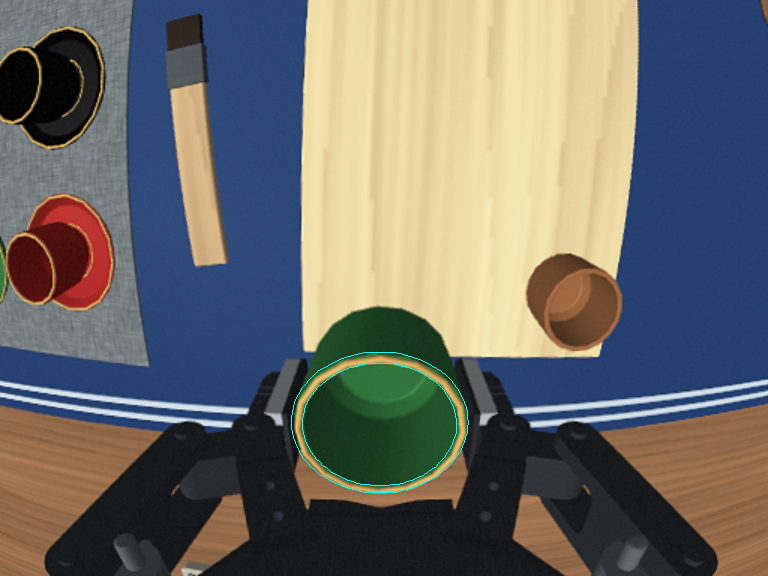

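Emit:
arm_command([
  [0, 0.1, 0.8, 0, 0, 0, 0],
  [0, 0.1, 1.6, 0, 0, 0, 0],
  [0, 0.1, 2.4, 0, 0, 0, 0],
  [0, 0.1, 2.4, 0, 0, 0, 0],
  [0, 0.1, 2.4, 0, 0, 0, 0],
  [0, 0.1, 2.4, 0, 0, 0, 0],
  [0, 0.1, 2.4, 0, 0, 0, 0],
  [0, 0.1, 2.4, 0, 0, 0, 0],
  [0, 0.1, 2.4, 0, 0, 0, 0],
  [0, 0.1, 2.4, 0, 0, 0, 0],
  [0, 0.1, 2.4, 0, 0, 0, 0],
  [0, 0.1, 2.4, 0, 0, 0, 0],
  [0, 0.1, 2.4, 0, 0, 0, 0],
  [0, 0.1, 2.4, 0, 0, 0, 0],
  [0, 0.1, 2.4, 0, 0, 0, 0],
  [0, 0.1, 1.9, 0, 0, 0, 0],
  [0, 0, 1.0, 0, 0, 0, 0],
  [0, 0, 0, 0, 0, 0, 0],
  [0, 0, 0, 0, 0, 0, 0],
  [0, 0, 0, 0, 0, 0, 0],
])

```text
clock: 37.22
eef_pos: [467.0, 234.6, 150.0]
tool_rot: [0.999, 1.569, -2.145]
force: [-0.2, -0.4, -0.9]
width: 52.4
```

Emit:
arm_command([
  [0, 0, 0, 0, 0, 0, 0],
  [0, 0, 0, 0, 0, 0, 0],
])

```text
clock: 37.38
eef_pos: [467.5, 235.0, 150.6]
tool_rot: [1.361, 1.57, -1.783]
force: [1.0, 0.1, -1.4]
width: 52.6
```

```bash
python3 - <<'E'
from h import *
s,M,t=tool()
wlook('w25',[('cup',(round(t[0]),round(t[1])),[(t[2]-19+52,27),(t[2]-19+52,23.5)]),('sg',(467,237),[(9,22.5)]),('sg rim',(467,237),S)],9)
E
```

```text
t 37.38 pos [467.5 235.  150.6] jaw -90.16 down [-0.    -0.001 -1.   ] w 52.6 F [ 1.   0.1 -1.4] q [-0.65  0.57  0.2   1.95 -0.18  0.63 -1.92]
cup (1111.1342163085938, 468, 235)
sg (450.26708984375, 464, 241)
sg rim (738.5250854492188, 464, 241)
```

View pics/w25.png

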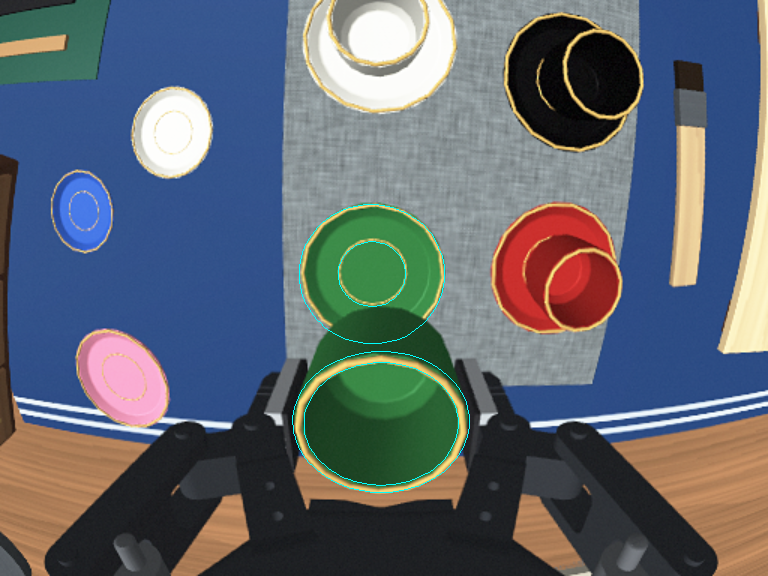

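```bash
python3 - <<'E'
from h import *
for n in ['top','side']:
    G=grad(cv2.imread(f'pics/{n}0.png'))
    for k,p in dict(red=(469,114),green=(467,238),black=(597,111),white=(617,235)).items():
        print(n,k,fit(G,n,*p,[(9,22.5)],9),fit(G,n,*p,S,9), fit(G,n,*p,[(15,46.5)],9))
E
```

```text
top red (126.2178726196289, 470, 109) (553.7809371948242, 469, 111) (509.9617614746094, 470, 112)
top green (141.64852905273438, 465, 235) (465.9378967285156, 465, 235) (403.2971496582031, 467, 236)
top black (299.9959716796875, 598, 105) (800.1513671875, 598, 104) (611.3411254882812, 598, 107)
top white (73.78548431396484, 608, 244) (553.8650951385498, 617, 235) (538.9520874023438, 617, 234)
side red (127.79317474365234, 471, 110) (551.7859573364258, 469, 112) (483.1210632324219, 470, 112)
side green (175.00831604003906, 470, 238) (471.3505401611328, 465, 237) (389.2326354980469, 467, 237)
side black (228.0560760498047, 588, 120) (659.2745513916016, 595, 109) (527.9739379882812, 596, 111)
side white (153.65533447265625, 608, 244) (652.8781890869141, 619, 236) (590.6665649414062, 618, 236)
```

Emit:
arm_command([
  [0, -0.25, 0.3, -0.5, 0, 0, 0],
  [0, 0, 0, -1, 0, 0, 0],
  [0, 0, 0, -1.3, 0, 0, 0],
  [0, 0, 0, -1.3, 0, 0, 0],
  [0, 0, 0, -1.3, 0, 0, 0],
  [0, 0, 0, -1.3, 0, 0, 0],
  [0, 0, 0, -1.3, 0, 0, 0],
  [0, 0, 0, -1.2, 0, 0, 0],
  [0, 0, 0, -1, 0, 0, 0],
  [0, 0, 0, -0.6, 0, 0, 0],
  [0, 0, 0, -0.4, 0, 0, 0],
  [0, 0, 0, 0, 0, 0, 0],
  [0, 0, 0, 0, 0, 0, 0],
  [0, 0, 0, 0, 0, 0, 0],
])

```text
clock: 38.6
eef_pos: [465.3, 239.6, 39.0]
tool_rot: [-2.713, 1.57, 0.428]
force: [-0.2, -0.0, -0.8]
width: 52.1
```

```bash
python3 - <<'E'
from h import *
s,M,t=tool()
wlook('w26',[('cup',(round(t[0]),round(t[1])),[(t[2]-19+52,27),(t[2]-19+52,23.5)])],8)
# partial saucer fit: upper half rim only
im=ctrl.get_image('wrist'); G=grad(im)
def sc(x,y):
    a=np.radians(np.arange(-50,51,2)); P=np.c_[x+47.5*np.cos(a),y+47.5*np.sin(a),15+0*a]
    p=wproj(P,M,t).astype(np.float32); return float(cv2.remap(G,p[None,:,0],p[None,:,1],1).mean())
print(max((sc(t[0]+a,t[1]+b),round(t[0]+a,1),round(t[1]+b,1)) for a in range(-10,11) for b in range(-10,11)))
E
```

```text
t 38.6 pos [465.3 239.6  39. ] jaw -90.04 down [ 0.001  0.    -1.   ] w 52.1 F [-0.2 -0.  -0.8] q [-0.61  0.76  0.12  2.02 -0.23  0.38 -1.88]
cup (1177.3934326171875, 465, 240)
(741.506103515625, np.float64(462.3), np.float64(240.6))
```

View pics/w26.png

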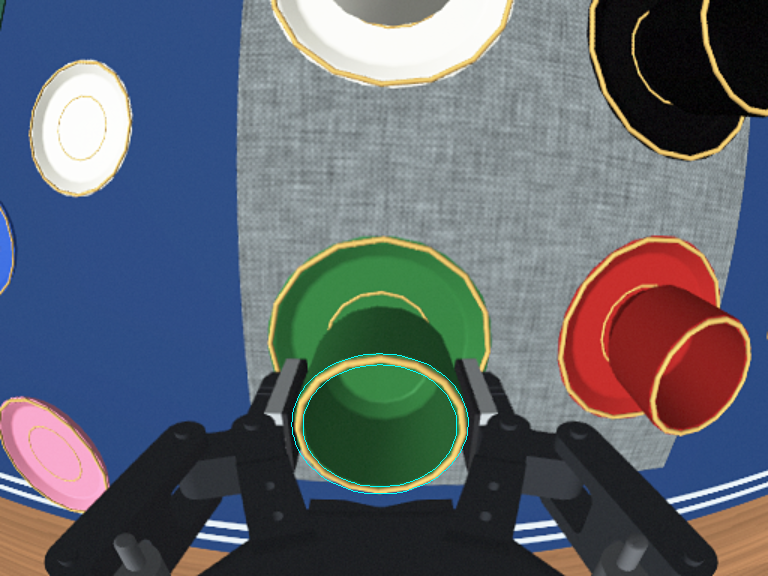

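Emit:
arm_command([
  [0, -0.1, 0.05, -0.4, 0, 0, 0],
  [0, 0, 0, -0.3, 0, 0, 0],
  [0, 0, 0, -0.2, 0, 0, 0],
  [0, 0, 0, -0.1, 0, 0, 0],
  [0, 0, 0, -0.05, 0, 0, 0],
  [0, 0, 0, -0.05, 0, 0, 0],
  [0, 0, 0, 0, 0, 0, 0],
  [0, 0, 0, 0, 0, 0, 0],
])

```text
clock: 39.37
eef_pos: [463.7, 239.9, 28.1]
tool_rot: [-0.324, 1.571, 2.817]
force: [-1.5, -0.3, 6.1]
width: 52.6
```

Emit:
arm_command([
  [0, 0, 0, 0, 0, 0, 0],
  [0.63, 0, 0, 0, 0, 0, 0],
  [0.67, 0, 0, 0, 0, 0, 0],
  [0.7, 0, 0, 0, 0, 0, 0],
  [0.75, 0, 0, 0, 0, 0, 0],
  [0.8, 0, 0, 0, 0, 0, 0],
  [0.9, 0, 0, 0, 0, 0, 0],
  [1, 0, 0, 0, 0, 0, 0],
  [1, 0, 0, 0, 0, 0, 0],
  [1, 0, 0, 0, 0, 0, 0],
])

```text
clock: 40.2
eef_pos: [463.9, 240.0, 27.5]
tool_rot: [3.127, 1.571, -0.015]
force: [-0.5, -0.0, 0.0]
width: 85.1
```

Emit:
arm_command([
  [1, 0, 0, 0.5, 0, 0, 0],
  [1, 0, 0, 1.0, 0, 0, 0],
  [1, 0, 0, 1.5, 0, 0, 0],
  [1, 0, 0, 2, 0, 0, 0],
  [1, 0, 0, 2.5, 0, 0, 0],
  [1, 0, 0, 2.5, 0, 0, 0],
  [1, 0, 0, 2.5, 0, 0, 0],
  [1, 0, -1.5, 2.5, 0, 0, 0],
  [1, 0, -2, 2.5, 0, 0, 0],
  [1, 0, -2, 2.5, 0, 0, 0],
  [1, 0, -1.5, 1, 0, 0, 0],
  [1, 0, 0, 0, 0, 0, 0],
  [1, 0, 0, 0, 0, 0, 0],
  [1, 0, 0, 0, 0, 0, 0],
  [1, 0, 0, 0, 0, 0, 0],
])

```text
clock: 41.45
eef_pos: [463.0, 171.0, 236.3]
tool_rot: [0.165, 1.568, -2.975]
force: [-0.6, 0.8, 0.8]
width: 85.6
```

```bash
python3 - <<'E'
from h import *
cc=[(61,27),(61,23.5)]
wlook('w27',[(k+a,p,c) for k,p in dict(red=(469,115),green=(464,240),black=(596,111),white=(617,236)).items() for a,c in (('cup',cc),('saucer',[(15,48)]))],9)
cv2.imwrite('pics/s27.png',ctrl.get_image('side')[140:340,130:400].repeat(2,0).repeat(2,1))
E
```

```text
t 41.45 pos [463.  171.  236.3] jaw -89.94 down [-0.002 -0.    -1.   ] w 85.6 F [-0.6  0.8  0.8] q [-0.58  0.41  0.24  1.94 -0.13  0.81 -1.84]
redcup (1382.89208984375, 470, 115)
redsaucer (409.1500549316406, 469, 115)
greencup (1564.2806396484375, 464, 240)
greensaucer (378.69561767578125, 463, 238)
blackcup (2353.5584716796875, 597, 111)
blacksaucer (509.1757507324219, 594, 109)
whitecup (935.0260620117188, 618, 237)
whitesaucer (469.3295593261719, 617, 236)
```

View pics/w27.png

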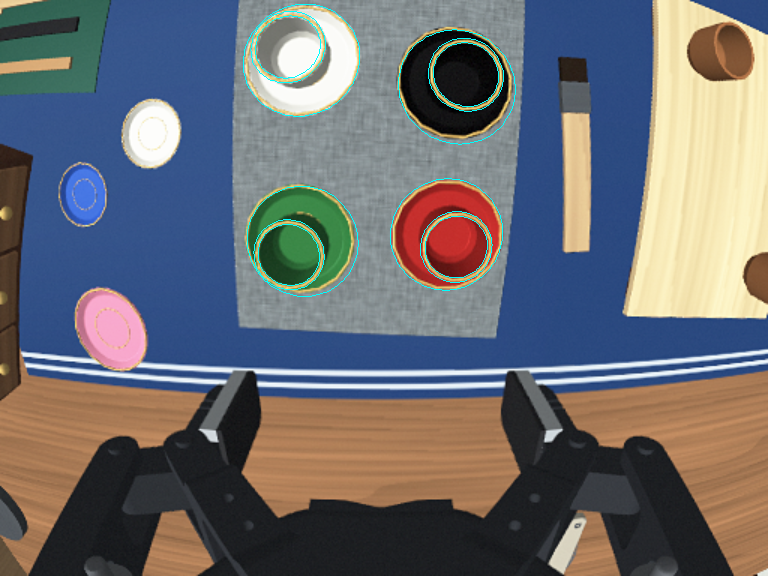

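View pics/s27.png

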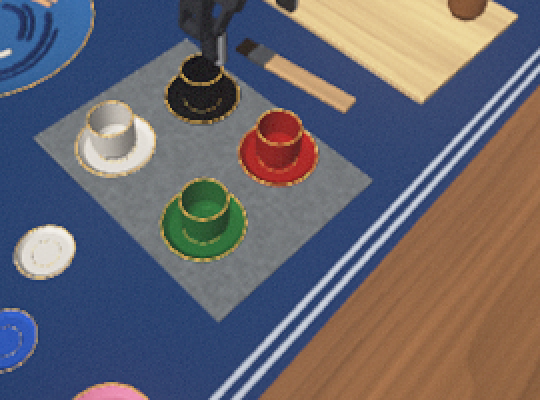

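```bash
python3 - <<'E'
from cell import ctrl
print(ctrl.read_state()['qd'].round(3)); print(ctrl.finish_job())
E
```

```text
[ 0.002 -0.004  0.004 -0.001  0.002  0.    -0.001]
the job is handed in; nothing more can be done
None
```

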